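# Turn, lay out and gauge clock plates

### The job

Turn over every clock plate that lies plain side up on the bench and lay them all flat on the cork mat with their bushed side (the one with the brass bushes) up; the V-shaped cradle is there to help turning. When all are on the mat, stand the bridge gauge squarely astride the middle of each plate for a moment, both legs down on the mat and the sprung foot on the plate, going from the longest plate to the shortest, then stand the gauge back in the middle of its rubber pad. Leave the other things on the bench alone.

Things in the scene. Friction and masses are not known exactly. Their poses are not given: they have to be found in the camera images.
- plate_long: longest clock plate (may be absent): flat aluminium bar 140 x 50 x 12 mm, 226 g; origin at its centre, x along its length, y along its width, z out of its PLAIN face; the other, bushed face (-z) has a brass disc with steel hub at its middle, two brass bushes and four dark screws, all flush. Starts flat on the bench, plain face up
- plate_mid: middle-length clock plate (may be absent): flat aluminium bar 118 x 50 x 10 mm, 159 g; origin at its centre, x along its length, y along its width, z out of its PLAIN face; the other, bushed face (-z) has a brass disc with steel hub at its middle, two brass bushes and four dark screws, all flush. Starts flat on the bench, plain face up
- plate_short: shortest clock plate (may be absent): flat aluminium bar 96 x 50 x 8 mm, 103 g; origin at its centre, x along its length, y along its width, z out of its PLAIN face; the other, bushed face (-z) has a brass disc with steel hub at its middle, two brass bushes and four dark screws, all flush. Starts flat on the bench, plain face up
- cradle: fixed V cradle for turning plates; origin under base (90 x 130 x 12 mm). Trough along x, its floor 30 (x) x 18 mm, 22 mm above bench; from y = -9 and +9 mm two rests 30 mm wide rise to -y and +y, 55 deg from level, 78 mm long (top z 86, y 54). A plate stood on end, width along x, leans on one rest; push its top across and it leans on the other, other face up
- mat: fixed cork mat where checked plates are laid, 180 (x) x 330 (y) x 2 mm; origin centre of underside. Room for three plates side by side with their lengths along its x, 112 mm apart in y.
- pad: fixed black rubber pad, the gauge's home, 110 (x) x 130 (y) x 2 mm; origin centre of underside
- gauge: loose bridge gauge, 450 g, 80 mm high; origin between its legs at the level of their feet, z up. Legs 50 (x) x 10 (y) x 30 mm at y = -38 and +38 (66 mm clear); bridge 30 x 86 x 16 on them; above it, z 46 to 80, a black grip block 24 (x) x 50 (y), held across the 24 mm. Sprung brass foot 12 mm across at the centre. Stand it astride: plate length along its x
- gauge_foot (a joint): gauge reading: how far the sprung foot is pushed up, m; 0 = foot level with the feet of the legs, grows to 0.022; with both legs on the mat and the foot on a plate it reads the plate's thickness. The spring pushes the foot down with 1.2 N at 0 and 2 N at 12 mm.
- gauge_tip (a point): lower end of the gauge's sprung foot, on its axis
- loupe: bystander, to be left alone: eye loupe, black cup 38 mm across, 30 mm high; origin at its underside
- oil_jar: bystander, to be left alone: amber oil jar, 44 mm across, 50 mm high; origin at its underside
- bezel: bystander, to be left alone: steel watch bezel ring, 68 mm across, 8 mm high; origin at its underside
- screwdriver: bystander, to be left alone: screwdriver 130 mm long, lying; origin at its underside
- barrel: bystander, to be left alone: brass mainspring barrel, 42 mm across, 32 mm high; origin at its underside
- watch: bystander, to be left alone: wristwatch laid out flat, 134 mm long, 10 mm high; origin at its underside (centre of the case)
There are look-alikes about, which are no part of the job. Leave any red look-alike of the plate_short alone.

How it is judged:
By the outcome, as a careful person would: the job done as asked, in the order asked, and still so for the second after the job is handed in, with the robot touching nothing.
Of plate_long, plate_mid, plate_short only 2 to 3 are there at a start; the rules pass over those that are not, and their reading is None.
At some moment in a run one of plate_long, plate_mid, plate_short, gauge may be knocked a few centimetres aside while the robot is not near it.
It also fails if it takes over 210 s, if anything falls off the work surface, if the arm or the gripper's body presses on something with over 40 N, if the wrist force passes 120 N, or if a joint passes its speed limit or range.

### The arm

A 7-joint arm with a two-finger parallel gripper is mounted at the origin on the work surface. World frame = base frame: x ahead of the robot, y to its left, z up, the work surface at z = 0. Lengths are in m, angles in rad, forces in N, time in s.
With the tool pointing down it reaches from about 0.35 to 0.9 m from the base axis. Payload 8.1 kg.
Tool frame: the origin (TCP) lies at the very end of the fingers, on their centre line; the grasp point (between the pads) lies 19 mm behind it; z points along the fingers, y is the line along which they close (so a half turn about z gives the same grasp; the last joint's range is limited). The gripper opens to 92 mm and grips with 3 to 60 N. Pads are 19 mm wide; open, the fingers measure 130 mm over their backs; the gripper's body (75 mm by 190 mm) begins 47 mm behind the grasp point.
Start: joints at [1.161, 0.434, 0.025, 1.573, -0.012, 1.134, -0.075], TCP at [0.189, -0.596, 0.19] pointing down, gripper open.
Joint ranges: [-2.62, 2.62], [-0.44, 2.09], [-1.27, 1.32], [0.08, 2.57], [-1.32, 4.46], [0.12, 2], [-2.74, 2.74]. Speed limits (rad/s): [2.22, 2.22, 3.01, 3.01, 3.14, 3.14, 3.14].

### API

Orientations are given as a rotation vector (axis times angle).
In Python, from cell import arm gives the robot as it stands.
- The arm moves only by the tool drive_tool, never from a script. Its argument "targets" is a list of rows, each a list of 7 numbers: the turn, a rotation vector about the world's x, y, z in units of 5 degrees (1.0 is 5 degrees), then the shift along the world's x, y, z in units of 40 mm (1.0 is 40 mm), then the opening, from 0 (shut) to 1 (fully open). In form: [[wx, wy, wz, dx, dy, dz, fingers], ...]. A call has 1 to 5 rows; each row is the pose to reach, as a shift and turn from the pose commanded when the call began; what a row does not reach only later rows make up. A row lasts 1/10 s, in which the tool goes at most 50 mm and 8.59 degrees, less where a joint would pass 70% of its speed; a pose out of reach is approached as far as the arm can. A call with a gripper value outside its range is refused whole. The fingers move at their own pace and stop on an object; "force" is the grip in N (left out, the last holds). Time passes only in rows, so rows that repeat a pose let the fingers close. It gives the time, the measured TCP pose, the force, the opening and the grip force at its end, in the units of the state.
- arm.observe(): the state, without advancing time (a new reading comes with each control period).
- arm.get_image(name): name is "scene" or "top" or "wrist"; returns a dict with "pixels" (400x640x3 uint8, red, green, blue), "intrinsics" (3x3 intrinsics, pixels), "k1" (the pictures are not rectified: a ray, as slopes to the right and down, at radius r is drawn at 1 + k1 r^2 times it, then the intrinsics apply), "rvec" (rotation vector, rad) and "tvec" (3), from world to camera coordinates, as OpenCV has them; the wrist camera has in their place "mount" (4x4, takes a point from camera to tool coordinates, whose origin is the TCP and whose axes are the flange's). Camera axes: x right, y down, z forward; pixel columns grow to the right and rows downward; lengths in m; the calibration is good to about 2 mm. A picture is of the moment at which its call begins: read the wrist's pose just before it. There is no depth.
- arm.sign_off(): hands the job in; it is judged then, once.
The state is a dict: "clock": time; "joints": joint angles; "dq": joint speeds; "joint_efforts": joint torques, N m; "position": TCP position; "ee_rot": TCP orientation; "force": force on the tool from outside, world axes, zero at the start; "ft_torque": the same for the moment, N m; "width": opening from 0.0 (shut) to 1.0 (fully open); "gripper_force": force on a finger pad.
Only numpy, scipy, OpenCV 4.12 (cv2) and the standard library are available. Lean on these libraries where they do the work, as an engineer would, in place of code of your own. Each camera call takes 0.05 s, during which the arm holds its last target. There are 200 camera calls.

## Working session

There is one attempt and no reset: what is moved stays moved. The work goes in short steps, Python scripts to look and compute and a tool call to move; the robot and the scene stay as the last step left them, time stands still between calls to the robot, and variables do not carry over. Pictures are saved under pics/ and viewed, at most 14 in all, crops included, and the job is handed in when it is done.

Besides the shell and the picture viewer there is one more tool, called after "Emit:" as name(argument=value, ...) on one line, values as JSON. drive_tool: Moves the arm, as the interface text tells. Its arguments: {"type":"object","properties":{"targets":{"type":"array"},"force":{"type":"number"}},"required":["targets"]}

```bash
ls; mkdir -p pics; cat > h.py <<'E'
import numpy as np, cv2
from scipy.spatial.transform import Rotation as R
from cell import arm
def snap(name,fn=None):
    s=arm.observe(); im=arm.get_image(name); im["s"]=s
    if fn: cv2.imwrite("pics/"+fn,cv2.cvtColor(im["pixels"],cv2.COLOR_RGB2BGR))
    return im
def cam(im):
    if "mount" in im:
        T=np.eye(4);T[:3,:3]=R.from_rotvec(im["s"]["ee_rot"]).as_matrix();T[:3,3]=im["s"]["position"]
        M=T@np.array(im["mount"]);return M[:3,:3],M[:3,3]
    Rm=R.from_rotvec(np.ravel(im["rvec"])).as_matrix();return Rm.T,-Rm.T@np.ravel(im["tvec"])
def ray(im,uv):
    K=np.array(im["intrinsics"]);uv=np.atleast_2d(np.float64(uv))
    d=(uv-[K[0,2],K[1,2]])/[K[0,0],K[1,1]];p=d.copy();k=float(im["k1"])
    for _ in range(20):p=d/(1+k*(p**2).sum(1,keepdims=True))
    A,c=cam(im);return c,np.c_[p,np.ones(len(p))]@A.T
def onz(im,uv,z):
    c,d=ray(im,uv);return c+d*((z-c[2])/d[:,2:])
def proj(im,P):
    A,c=cam(im);q=(np.atleast_2d(P)-c)@A;p=q[:,:2]/q[:,2:]
    p=p*(1+float(im["k1"])*(p**2).sum(1,keepdims=True));K=np.array(im["intrinsics"])
    return p*[K[0,0],K[1,1]]+[K[0,2],K[1,2]]
E
python3 - <<'E'
from h import *
for n in("scene","top","wrist"):
    im=snap(n,n+"0.png"); A,c=cam(im); print(n,c.round(3),A[:,2].round(2),np.array(im["intrinsics"]).ravel().round(1),im["k1"])
s=arm.observe();print(s)
print(np.round(im["mount"],3))
E
```

```text
pics
scene [1.402 0.049 0.845] [-0.73 -0.13 -0.67] [461.7   0.  327.7   0.  461.7 196.1   0.    0.    1. ] -0.1048282396325481
top [ 0.418 -0.106  1.429] [ 0.07  0.   -1.  ] [433.2   0.  323.5   0.  433.2 194.6   0.    0.    1. ] -0.04726016970315521
wrist [ 0.257 -0.575  0.384] [-0.25 -0.08 -0.96] [300.9   0.  314.7   0.  300.9 199.2   0.    0.    1. ] 0.016730893039396753
{'clock': 0.15, 'joints': array([ 1.16137318,  0.43508786,  0.0249601 ,  1.57387358, -0.01156254,
        1.13400499, -0.07513649]), 'dq': array([-0.00059492, -0.00033947, -0.00169141, -0.00224796, -0.00067705,
       -0.00043151,  0.00036919]), 'joint_efforts': array([ 7.44113931e-04, -6.68266869e+01,  9.84894298e-01, -3.14694571e+01,
       -6.07035938e-02,  3.94728931e-02,  1.22082420e-04]), 'position': array([ 0.18858559, -0.59541711,  0.18891525]), 'ee_rot': array([-3.10354261e+00, -4.79768654e-01,  5.11435591e-04]), 'force': array([-0.37279118,  0.16465271,  0.45550173]), 'ft_torque': array([ 0.02839629,  0.01561594, -0.00606188]), 'gripper_force': 0.0, 'width': 1.0036038254485025}
[[-0.    -0.964 -0.266  0.071]
 [ 1.    -0.    -0.     0.001]
 [ 0.    -0.266  0.964 -0.195]
 [ 0.     0.     0.     1.   ]]
```

View pics/top0.png

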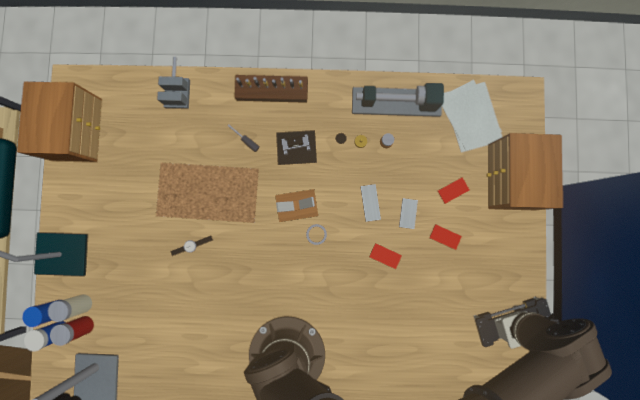

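View pics/scene0.png

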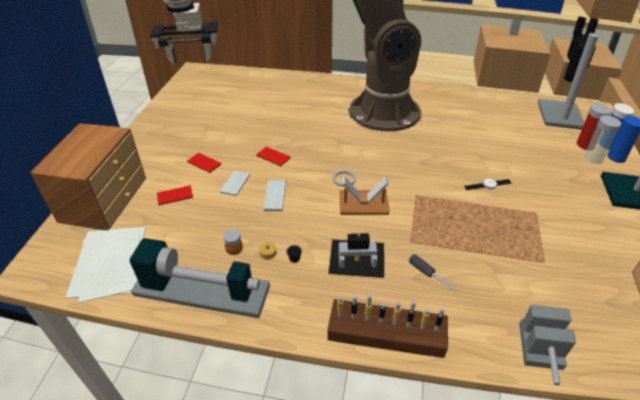

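The top view shows two silver plates at about (370,202) and (408,213), three red look-alikes, the cradle at (297,206), the mat at (207,192) and the gauge on its pad at (296,147). Now I'll measure them.

```bash
python3 - <<'E'
from h import *
im=snap("top"); px=im["pixels"]; hsv=cv2.cvtColor(px,cv2.COLOR_RGB2HSV)
def rect(mask,box,z,name):
    m=np.zeros(mask.shape,np.uint8);x0,y0,x1,y1=box;m[y0:y1,x0:x1]=mask[y0:y1,x0:x1]
    cs,_=cv2.findContours(m,cv2.RETR_EXTERNAL,cv2.CHAIN_APPROX_NONE)
    c=max(cs,key=cv2.contourArea).reshape(-1,2); w=onz(im,c,z)[:,:2]
    r=cv2.minAreaRect((w*1000).astype(np.float32)); print(name,np.round(r[0],1),np.round(r[1],1),round(r[2],1))
H,S,V=[hsv[...,i].astype(int) for i in range(3)]
sil=((S<50)&(V>120)).astype(np.uint8)
rect(sil,(350,175,390,230),.011,"A");rect(sil,(392,190,425,235),.009,"B")
print(px[190,180],px[170,280],px[180,330],px[215,283])
mat=((px[...,0].astype(int)<195)&(S>90)).astype(np.uint8)
mat=cv2.morphologyEx(mat,cv2.MORPH_OPEN,np.ones((3,3)));mat=cv2.morphologyEx(mat,cv2.MORPH_CLOSE,np.ones((7,7)))
rect(mat,(140,150,268,235),.002,"mat")
rect((V<70).astype(np.uint8),(268,120,325,172),.002,"pad")
dk=((V<200)&(S>110)).astype(np.uint8)
rect(dk,(268,183,325,226),.012,"cradle")
big=cv2.resize(px[120:240,140:440],None,fx=2.6,fy=2.6,interpolation=cv2.INTER_CUBIC)
cv2.imwrite("pics/crop1.png",cv2.cvtColor(big,cv2.COLOR_RGB2BGR))
E
```

```text
A [ 499.8 -257.7] [117.4  50.4] 9.8
B [ 468.1 -382.6] [50.7 95.4] 83.9
[144 111  77] [164 139  98] [169 144 102] [147 107  66]
mat [520.7 297.5] [280.9 429.9] 1.7
pad [677.7  -7.4] [103.5 124.2] 5.0
cradle [484.2 -15.3] [ 91.2 130.8] 10.6
```

View pics/crop1.png

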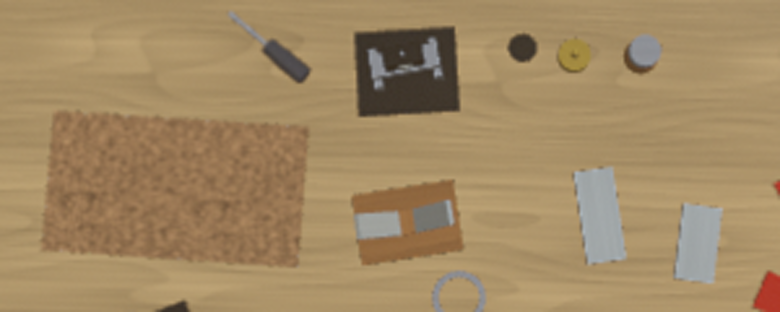

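Two plates are present: mid at (0.500,-0.258), yaw 9.8°, and short at (0.468,-0.383), yaw -6°. The cradle is at (0.484,-0.015), yaw 10.6°. I'll add a planning helper and head for the mid plate.

```bash
cat >> h.py <<'E'
def Rt(yaw,axyaw=0,tilt=0):
    a,c=np.radians([yaw,axyaw]);X=np.array([np.cos(a),np.sin(a),0]);Z=np.array([0,0,-1.])
    return R.from_rotvec(np.radians(tilt)*np.array([np.cos(c),np.sin(c),0]))*R.from_matrix(np.c_[X,np.cross(Z,X),Z])
P,RR=None,None
def plan(seq):
    "seq: list of (pos, Rot) from the present pose; prints units for each leg"
    s=arm.observe();p,r=s["position"],R.from_rotvec(s["ee_rot"])
    print("t",round(s["clock"],1),"pos",p.round(3),"w",round(s["width"],2),"F",np.round(s["force"],1))
    for q,t in seq:
        q=np.array(q,float);print((np.degrees((t*r.inv()).as_rotvec())/5).round(2),((q-p)/.04).round(2));p,r=q,t
E
python3 - <<'E'
from h import *
im=snap("top");px=im["pixels"]
q=np.array([[55,110],[308,127],[298,266],[42,250]])/2.6+[140,120]
w=onz(im,q,.002)[:,:2];print("mat",w.round(3),w.mean(0).round(4),np.degrees(np.arctan2(*(w[0]-w[1])[::-1])).round(1)-90)
q=np.array([[355,33],[456,27],[460,110],[359,116]])/2.6+[140,120]
w=onz(im,q,.002)[:,:2];print("pad",w.round(3),w.mean(0).round(4),np.degrees(np.arctan2(*(w[0]-w[1])[::-1])).round(1)-90)
g=[.5136,-.2553]
plan([(g+[.15],Rt(9.8)),(g+[.003],Rt(9.8)),(g+[.003],Rt(9.8)),([.484,-.1,.25],Rt(100.6)),([.484,-.1,.25],Rt(100.6,10.6,55)),([.484,-.1,.25],Rt(100.6,10.6,-55))])
E
```

```text
mat [[0.615 0.442]
 [0.601 0.115]
 [0.424 0.121]
 [0.435 0.449]] [0.5187 0.2816] -2.299999999999997
pad [[ 0.725  0.059]
 [ 0.736 -0.07 ]
 [ 0.629 -0.079]
 [ 0.617  0.05 ]] [ 0.6767 -0.0099] 5.0
t 0.2 pos [ 0.189 -0.596  0.189] w 1.0 F [-0.2 -0.6 -0.1]
[-0.01 -0.   -1.55] [ 8.12  8.51 -0.98]
[0. 0. 0.] [ 0.    0.   -3.68]
[0. 0. 0.] [0. 0. 0.]
[ 0.    0.   18.16] [-0.74  3.88  6.18]
[10.81  2.02  0.  ] [0. 0. 0.]
[-21.62  -4.05   0.  ] [0. 0. 0.]
```

Emit:
drive_tool(targets=[[0,0,-1.55,8.12,8.51,-1,1],[0,0,-1.55,8.12,8.51,-1,1],[0,0,-1.55,8.12,8.51,-1,1],[0,0,-1.55,8.12,8.51,-1,1],[0,0,-1.55,8.12,8.51,-1,1]], force=30)

```text
clock: 0.75
position: [0.3618, -0.414, 0.1683]
ee_rot: [3.13, 0.269, 0.0]
force: [1.1, 0.0, 0.2]
width: 1.002
gripper_force: 0.0
```

Emit:
drive_tool(targets=[[0,0,0,3.8,3.97,-0.5,1],[0,0,0,3.8,3.97,-0.5,1],[0,0,0,3.8,3.97,-0.5,1],[0,0,0,3.8,3.97,-0.5,1],[0,0,0,3.8,3.97,-0.5,1]])

```text
clock: 1.25
position: [0.5161, -0.2513, 0.148]
ee_rot: [-3.127, -0.278, -0.002]
force: [0.3, -0.6, 0.3]
width: 1.003
gripper_force: 0.0
```

```bash
python3 - <<'E'
from h import *
im=snap("wrist","w1.png");g=[.5136,-.2553]
print(proj(im,[[.4998,-.2577,.01],[.4681,-.3826,.008],im["s"]["position"]]).round())
plan([(g+[.003],Rt(9.8))])
E
```

```text
[[317. 197.]
 [415. 239.]
 [313. 224.]]
t 1.3 pos [ 0.517 -0.25   0.148] w 1.0 F [ 1.1  3.  -0.4]
[-0.04  0.02 -0.1 ] [-0.09 -0.14 -3.62]
```

View pics/w1.png

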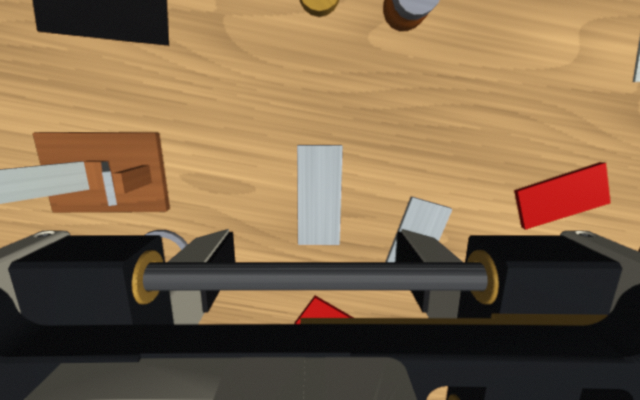

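The plate sits at (320,195), where I predicted (317,197), and the short plate is clear of the right finger. Descending to grip.

Emit:
drive_tool(targets=[[0,0,-0.1,-0.1,-0.14,-3.62,0.8],[0,0,-0.1,-0.1,-0.14,-3.62,0.8],[0,0,-0.1,-0.1,-0.14,-3.62,0.8],[0,0,-0.1,-0.1,-0.14,-3.62,0.8],[0,0,-0.1,-0.1,-0.14,-3.62,0.8]])

```text
clock: 1.8
position: [0.5084, -0.2626, 0.004]
ee_rot: [-3.131, -0.255, 0.002]
force: [-0.3, 1.1, 0.4]
width: 0.798
gripper_force: 0.0
```

Emit:
drive_tool(targets=[[0,0,0,0,0,0,0.3],[0,0,0,0,0,0,0.3],[0,0,0,0,0,0,0.3],[0,0,0,0,0,0,0.3],[0,0,0,0,0,0,0.3]], force=30)

```text
clock: 2.3
position: [0.509, -0.2625, 0.0041]
ee_rot: [3.131, 0.255, 0.001]
force: [-0.0, 0.8, -0.8]
width: 0.419
gripper_force: 0.0
```

Emit:
drive_tool(targets=[[0,0,0,0,0,0,0.3],[0,0,0,0,0,1,0.3],[0,0,0,0,0,3,0.3],[0,0,0,0,0,5,0.3],[0,0,0,0,0,6,0.3]])

```text
clock: 2.8
position: [0.5082, -0.2622, 0.1956]
ee_rot: [-3.131, -0.255, 0.0]
force: [1.0, -0.7, 0.3]
width: 0.299
gripper_force: 0.0
```

```bash
python3 - <<'E'
from h import *
im=snap("wrist","w2.png");print(im["s"]["width"])
E
```

```text
0.2988341342644532
```

View pics/w2.png

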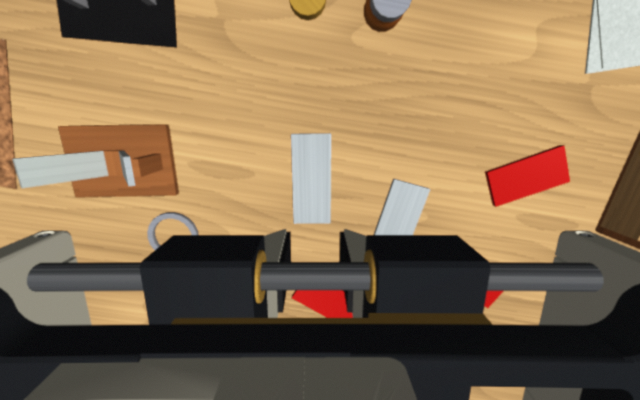

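The gripper closed empty and the plate lies undisturbed at (312,178). Measuring where it is now.

```bash
cat >> h.py <<'E'
def rects(im,mask,z,amin=300):
    out=[]
    cs,_=cv2.findContours(mask.astype(np.uint8),cv2.RETR_EXTERNAL,cv2.CHAIN_APPROX_NONE)
    for c in cs:
        if cv2.contourArea(c)<amin: continue
        w=onz(im,c.reshape(-1,2),z)[:,:2];(x,y),(a,b),t=cv2.minAreaRect((w*1000).astype(np.float32))
        if a<b:a,b,t=b,a,t-90
        out.append((round(x,1),round(y,1),round(a),round(b),round((t+90)%180-90,1)))
    return out
def silver(im):
    h=cv2.cvtColor(im["pixels"],cv2.COLOR_RGB2HSV);return (h[...,1]<50)&(h[...,2]>120)
E
python3 - <<'E'
from h import *
im=snap("top");print([r for r in rects(im,silver(im),.01,150) if .3<r[0]/1000<.62 and -.5<r[1]/1000<.1])
im=snap("wrist");print(rects(im,silver(im),.01,500)); print(proj(im,[im["s"]["position"]]))
s=arm.observe();print(s["position"],s["joints"])
E
```

```text
[(391.7, -82.7, 65, 64, 46.7)]
[(301.8, 90.5, 143, 111, 10.3), (479.1, -385.0, 75, 51, -6.1), (462.0, 53.6, 113, 37, -75.3), (499.7, -259.5, 118, 49, 9.9), (726.1, -576.3, 83, 73, 17.1), (709.8, -315.9, 42, 25, -80.8)]
[[313.35215227 223.72917664]]
[ 0.51085755 -0.26331458  0.19741778] [ 0.45565618  0.34707109 -0.09786607  1.68817894  0.03768916  1.10097496
 -1.06142356]
```

The plate hasn't moved: (0.4997,-0.2595). I want to see where the fingertips really are, so I'll crop the fingers.

```bash
python3 - <<'E'
from h import *
a=cv2.imread("pics/w2.png")[170:330,220:410];b=cv2.imread("pics/w1.png")[170:330,150:480]
a=cv2.resize(a,None,fx=2.2,fy=2.2);b=cv2.resize(b,(360,a.shape[0]))
cv2.imwrite("pics/c2.png",np.hstack([a,b]))
im=snap("wrist");s=im["s"];Rm=R.from_rotvec(s["ee_rot"]).as_matrix()
for z in(0,-.02,-.04):
  for x in (.0095,-.0095):
    print(z,x,proj(im,s["position"]+np.array([[x,.0138,z],[x,-.0138,z]])@Rm.T).round().tolist())
E
```

```text
0 0.0095 [[334.0, 211.0], [293.0, 211.0]]
0 -0.0095 [[333.0, 237.0], [294.0, 237.0]]
-0.02 0.0095 [[336.0, 220.0], [291.0, 220.0]]
-0.02 -0.0095 [[335.0, 249.0], [291.0, 249.0]]
-0.04 0.0095 [[338.0, 232.0], [288.0, 232.0]]
-0.04 -0.0095 [[337.0, 264.0], [289.0, 264.0]]
```

View pics/c2.png

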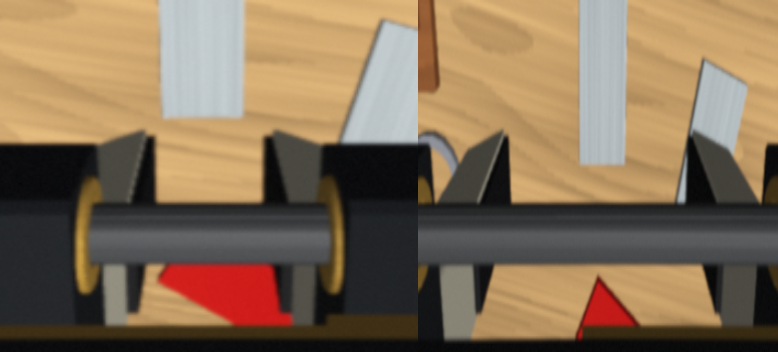

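The visible finger ends look about 40 mm short of the reported TCP, which would explain the miss. I'll go low again and check from the scene camera.

Emit:
drive_tool(targets=[[0,0,0,0.07,0.18,-1.2,0.8],[0,0,0,0.07,0.18,-2.4,0.8],[0,0,0,0.07,0.18,-3.6,0.8],[0,0,0,0.07,0.18,-4.8,0.8],[0,0,0,0.07,0.18,-4.8,0.8]])

```text
clock: 3.5
position: [0.505, -0.2526, -0.0056]
ee_rot: [-3.125, -0.255, 0.02]
force: [-1.1, 0.5, 0.2]
width: 0.687
gripper_force: 0.0
```

```bash
python3 - <<'E'
from h import *
im=snap("scene");s=im["s"];print(s["position"],s["force"],s["width"])
u=proj(im,[s["position"]])[0];print(u)
x,y=u.astype(int);a=im["pixels"][y-70:y+50,x-80:x+80]
print(x-80,y-70)
cv2.imwrite("pics/c3.png",cv2.cvtColor(cv2.resize(a,None,fx=4.5,fy=4.5,interpolation=cv2.INTER_CUBIC),cv2.COLOR_RGB2BGR))
Rm=R.from_rotvec(s["ee_rot"]).as_matrix()
print(proj(im,s["position"]+np.array([[.0095,.037,0],[.0095,-.037,0],[.0095,.037,-.04],[.0095,-.037,-.04]])@Rm.T)-[x-80,y-70])
E
```

```text
[ 0.50504029 -0.25256008 -0.00559301] [-1.05709365  0.53371499  0.20420877] 0.6865270444930422
[276.06708066 198.71066059]
196 128
[[66.23890152 72.97185697]
 [93.25931146 73.19287515]
 [64.76035824 62.05549433]
 [92.36892925 62.25713355]]
```

View pics/c3.png

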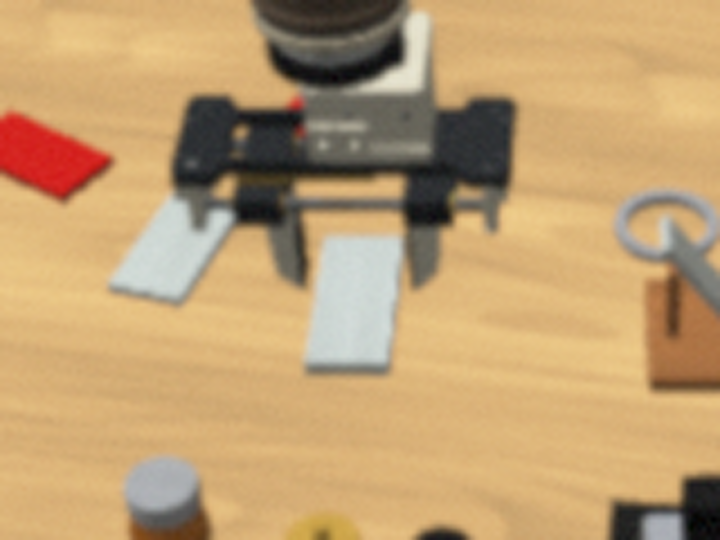

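The scene crop shows the fingertips at crop rows ~63/120, matching a point about 36 mm behind the reported TCP. The true tips are therefore short by about 36 mm, so I'll descend slowly while watching the force.

Emit:
drive_tool(targets=[[0,0,0,0,0,0,0.8],[0,0,0,0,0,0,0.8],[0,0,0,0,0,-0.2,0.8],[0,0,0,0,0,-0.4,0.8],[0,0,0,0,0,-0.4,0.8]])

```text
clock: 4.05
position: [0.5109, -0.255, -0.015]
ee_rot: [-3.131, -0.255, 0.001]
force: [0.3, -0.8, 0.1]
width: 0.802
gripper_force: 0.0
```

Emit:
drive_tool(targets=[[0,0,0,0,0,0,0.8],[0,0,0,0,0,0,0.8],[0,0,0,0,0,0,0.8]])

```text
clock: 4.35
position: [0.5116, -0.2552, -0.0143]
ee_rot: [3.131, 0.255, 0.0]
force: [-0.2, 0.1, 0.1]
width: 0.803
gripper_force: 0.0
```

Emit:
drive_tool(targets=[[0,0,0,0.03,0,-0.12,0.8],[0,0,0,0.03,0,-0.3,0.8],[0,0,0,0.03,0,-0.3,0.8],[0,0,0,0.03,0,-0.3,0.8],[0,0,0,0.03,0,-0.3,0.8]])

```text
clock: 4.85
position: [0.5127, -0.2552, -0.0265]
ee_rot: [3.131, 0.255, -0.0]
force: [0.2, -0.1, -1.0]
width: 0.8
gripper_force: 0.0
```

Emit:
drive_tool(targets=[[0,0,0,0,0,-0.1,0.8],[0,0,0,0,0,-0.1,0.8],[0,0,0,0,0,-0.1,0.8]])

```text
clock: 5.15
position: [0.5126, -0.2552, -0.0305]
ee_rot: [-3.131, -0.255, 0.0]
force: [-0.7, -0.4, -0.4]
width: 0.8
gripper_force: 0.0
```

Now close.

Emit:
drive_tool(targets=[[0,0,0,0,0,-0.05,0.3],[0,0,0,0,0,-0.05,0.3],[0,0,0,0,0,-0.05,0.3],[0,0,0,0,0,-0.05,0.3],[0,0,0,0,0,-0.05,0.3]], force=30)

```text
clock: 5.65
position: [0.5127, -0.2553, -0.0324]
ee_rot: [3.131, 0.255, 0.0]
force: [-0.4, -0.6, -0.4]
width: 0.538
gripper_force: 30.0
```

Emit:
drive_tool(targets=[[0,0,0,0,0,0,0.3],[0,0,0,0,0,0,0.3]])

```text
clock: 5.85
position: [0.5127, -0.2553, -0.0324]
ee_rot: [3.131, 0.255, 0.0]
force: [-0.6, -0.3, -0.8]
width: 0.541
gripper_force: 30.0
```

Gripped at 50 mm, and the plate underside lies 32.4 mm behind the reported TCP. Lift and plan the cradle placement.

```bash
cat >> h.py <<'E'
C0=np.array([.484,-.0153,0]);CY=10.6
CR=R.from_euler('z',CY,degrees=True)
def crad(y,z,x=0): return C0+CR.apply([x,y,z])
def rest(side,s,u,clear=0):
    "TCP pose with plate underside grip point at s from the floor end on rest side(+1/-1), lifted clear along normal"
    T=Rt(100.6,CY,55*side);c,n=np.cos(np.radians(55)),np.sin(np.radians(55))
    p=crad(side*(.009+s*c-clear*n),.022+s*n+clear*c)
    return p+u*T.as_matrix()[:,2],T
E
python3 - <<'E'
from h import *
p,T=rest(1,.0725,.0324,.004);print(p)
up=p+[0,0,.12]
q=arm.observe()["position"]
plan([(q+[0,0,.22],Rt(9.8)),(up,Rt(100.6)),(up,T),(p,T)])
E
```

```text
[0.47041552 0.05728802 0.06509895]
t 5.8 pos [ 0.513 -0.255 -0.032] w 0.54 F [-0.6 -0.3 -0.8]
[0.  0.  0.1] [0.  0.  5.5]
[ 0.    0.   18.16] [-1.06  7.81 -0.06]
[10.81  2.02  0.  ] [0. 0. 0.]
[0. 0. 0.] [ 0.  0. -3.]
```

Emit:
drive_tool(targets=[[0,0,0,0,0,0.5,0.3],[0,0,0,0,0,1.5,0.3],[0,0,0,0,0,2.7,0.3],[0,0,0,0,0,3.9,0.3],[0,0,0,0,0,5,0.3]])

```text
clock: 6.35
position: [0.5124, -0.255, 0.1698]
ee_rot: [3.131, 0.256, 0.001]
force: [1.0, 0.3, -1.7]
width: 0.538
gripper_force: 30.0
```

Emit:
drive_tool(targets=[[0,0,1.5,-0.1,0.8,0.5,0.3],[0,0,3,-0.2,1.6,0.5,0.3],[0,0,4.5,-0.3,2.4,0.5,0.3],[0,0,6,-0.4,3.2,0.5,0.3],[0,0,7.5,-0.5,4,0.5,0.3]])

```text
clock: 6.85
position: [0.492, -0.094, 0.1875]
ee_rot: [2.88, 1.256, -0.0]
force: [1.0, 0.1, -1.5]
width: 0.537
gripper_force: 30.0
```

Emit:
drive_tool(targets=[[0,0,1.5,-0.1,0.8,0,0.3],[0,0,3,-0.2,1.6,0,0.3],[0,0,4.5,-0.3,2.4,0,0.3],[0,0,6,-0.4,3.2,0,0.3],[0,0,7.5,-0.56,3.8,0,0.3]])

```text
clock: 7.35
position: [0.4698, 0.0589, 0.1876]
ee_rot: [-2.321, -2.117, -0.001]
force: [0.5, 0.1, -2.1]
width: 0.538
gripper_force: 30.0
```

Emit:
drive_tool(targets=[[0,0,1.5,0,0,0,0.3],[0,0,3.1,0,0,0,0.3],[0,0,3.1,0,0,0,0.3],[0,0,3.1,0,0,0,0.3],[0,0,3.1,0,0,0,0.3]])

```text
clock: 7.85
position: [0.4702, 0.0565, 0.1875]
ee_rot: [-2.027, -2.4, 0.0]
force: [-0.2, 0.1, -1.0]
width: 0.542
gripper_force: 30.0
```

```bash
python3 - <<'E'
from h import *
p,T=rest(1,.0725,.0324,.004);up=p+[0,0,.12]
print(arm.observe()["joints"].round(2))
plan([(up,T),(p,T)])
E
```

```text
[ 0.22  0.24 -0.55  1.9   0.15  1.04 -0.22]
t 7.8 pos [0.47  0.057 0.188] w 0.54 F [-0.2  0.1 -1. ]
[10.83  1.93  0.18] [ 0.    0.02 -0.06]
[0. 0. 0.] [ 0.  0. -3.]
```

Emit:
drive_tool(targets=[[1.5,0.27,0,0,0,0,0.3],[3,0.54,0,0,0,0,0.3],[4.5,0.8,0,0,0,0,0.3],[6,1.07,0.1,0,0,0,0.3],[7.5,1.34,0.12,0,0,0,0.3]])

```text
clock: 8.35
position: [0.4715, 0.0557, 0.1884]
ee_rot: [-1.648, -1.973, -0.574]
force: [0.5, 0.1, -2.5]
width: 0.54
gripper_force: 30.0
```

Emit:
drive_tool(targets=[[1.5,0.27,0.03,0,0,0,0.3],[3.3,0.59,0.06,0,0,0,0.3],[3.3,0.59,0.06,0,0,0,0.3],[3.3,0.59,0.06,0,0,0,0.3],[3.3,0.59,0.06,0,0,0,0.3]])

```text
clock: 8.85
position: [0.4704, 0.0581, 0.1888]
ee_rot: [-1.463, -1.772, -0.76]
force: [0.0, 0.2, -1.1]
width: 0.539
gripper_force: 30.0
```

```bash
python3 - <<'E'
from h import *
p,T=rest(1,.0725,.0324,.004)
print(arm.observe()["joints"].round(2))
plan([(p,T)])
im=snap("scene");u=proj(im,[C0])[0].astype(int);a=im["pixels"][u[1]-110:u[1]+40,u[0]-110:u[0]+90]
cv2.imwrite("pics/c4.png",cv2.cvtColor(cv2.resize(a,None,fx=3.5,fy=3.5,interpolation=cv2.INTER_CUBIC),cv2.COLOR_RGB2BGR))
E
```

```text
[ 0.81  0.67 -0.65  1.78 -0.5   1.26  0.66]
t 8.8 pos [0.47  0.058 0.189] w 0.54 F [ 0.   0.2 -1.1]
[ 0.06  0.05 -0.05] [-0.   -0.02 -3.09]
```

View pics/c4.png

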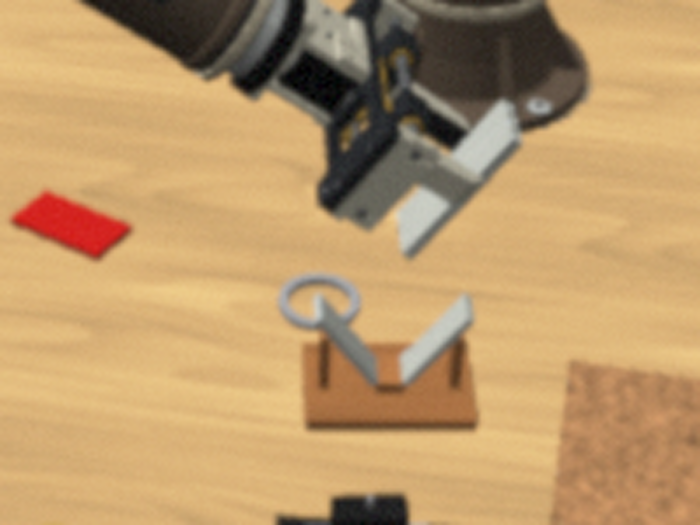

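The view shows the plate held parallel to the right (+y) rest, directly above it. Lowering.

Emit:
drive_tool(targets=[[0,0,0,0,0,-0.8,0.3],[0,0,0,0,0,-1.6,0.3],[0,0,0,0,0,-2.4,0.3],[0,0,0,0,0,-2.8,0.3],[0,0,0,0,0,-2.8,0.3]])

```text
clock: 9.4
position: [0.4698, 0.0575, 0.0754]
ee_rot: [-1.462, -1.769, -0.76]
force: [-0.7, 0.4, -0.9]
width: 0.537
gripper_force: 30.0
```

Emit:
drive_tool(targets=[[0,0,0,0,0,-0.1,0.3],[0,0,0,0,0,-0.2,0.3],[0,0,0,0,0,-0.3,0.3],[0,0,0,0,0,-0.3,0.3]])

```text
clock: 9.8
position: [0.4704, 0.0566, 0.0636]
ee_rot: [-1.463, -1.768, -0.762]
force: [0.2, 0.0, -0.8]
width: 0.538
gripper_force: 30.0
```

Emit:
drive_tool(targets=[[0,0,0,0,0,-0.05,0.3],[0,0,0,0,0,-0.1,0.3],[0,0,0,0,0,-0.1,0.3]])

```text
clock: 10.1
position: [0.4701, 0.0584, 0.0614]
ee_rot: [-1.459, -1.767, -0.764]
force: [-0.1, 2.8, 8.4]
width: 0.537
gripper_force: 30.0
```

Contact at 8 N. Release and back off.

Emit:
drive_tool(targets=[[0,0,0,0,0,0,0.8],[0,0,0,0,0,0,0.8],[0,0,0,0,0,0,0.8],[0,0,0,0.04,-0.2,0.14,0.8],[0,0,0,0.08,-0.4,0.28,0.8]])

```text
clock: 10.6
position: [0.4736, 0.04, 0.0711]
ee_rot: [-1.463, -1.768, -0.761]
force: [-0.1, 0.4, -0.2]
width: 0.798
gripper_force: 0.0
```

Emit:
drive_tool(targets=[[0,0,0,0.15,-0.8,0.57,0.8],[0,0,0,0.3,-1.6,1.15,0.8],[0,0,0,0.38,-2,2.2,0.8],[0,0,0,0.38,-2,3.3,0.8],[0,0,0,0.38,-2,3.3,0.8]])

```text
clock: 11.1
position: [0.4914, -0.0406, 0.2081]
ee_rot: [-1.465, -1.775, -0.767]
force: [0.7, 0.5, -1.0]
width: 0.798
gripper_force: 0.0
```

```bash
python3 - <<'E'
from h import *
print(arm.observe()["joints"].round(2))
# pushing pose: closed tip (36mm behind TCP), tool down, from +y side
pz=.095-.036
plan([(crad(.13,.16),Rt(100.6)),(crad(.13,pz),Rt(100.6)),(crad(-.02,pz),Rt(100.6))])
im=snap("scene");u=proj(im,[C0])[0].astype(int);a=im["pixels"][u[1]-110:u[1]+40,u[0]-110:u[0]+90]
cv2.imwrite("pics/c5.png",cv2.cvtColor(cv2.resize(a,None,fx=3,fy=3,interpolation=cv2.INTER_CUBIC),cv2.COLOR_RGB2BGR))
E
```

```text
[ 0.87  0.72 -0.58  1.59 -0.44  1.45  0.67]
t 11.1 pos [ 0.491 -0.041  0.208] w 0.8 F [ 0.7  0.5 -1. ]
[-10.75  -1.91  -0.06] [-0.78  3.83 -1.2 ]
[0. 0. 0.] [ 0.    0.   -2.52]
[0. 0. 0.] [ 0.69 -3.69  0.  ]
```

View pics/c5.png

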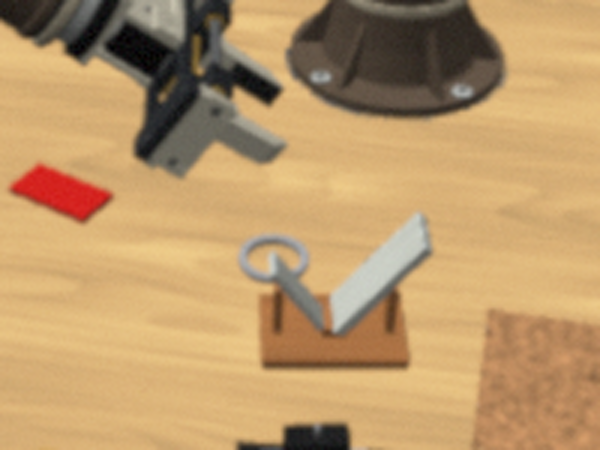

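The plate rests on the right (+y) rest, top end sticking out. Next I push its top across with closed, tilted fingers coming from the +y side.

```bash
cat >> h.py <<'E'
def push(y,z,tilt=-45):
    T=Rt(100.6,CY,tilt);return crad(y,z)+.036*T.as_matrix()[:,2],T
E
python3 - <<'E'
from h import *
a,T=push(.14,.108);
plan([(a+[0,0,.11],T),(a,T),push(.075,.108),push(-.02,.108)])
E
```

```text
t 11.2 pos [ 0.49  -0.04   0.205] w 0.8 F [ 0.1  1.3 -1.5]
[-19.59  -3.62  -0.08] [-0.68  3.44 -0.32]
[0. 0. 0.] [ 0.    0.   -2.75]
[0. 0. 0.] [ 0.3 -1.6  0. ]
[0. 0. 0.] [ 0.44 -2.33  0.  ]
```

Emit:
drive_tool(targets=[[-1.5,-0.28,0,-0.05,0.2,0.3,0],[-3,-0.55,0,-0.1,0.5,0.5,0],[-4.5,-0.83,0,-0.15,0.8,0.5,0],[-6,-1.1,0,-0.2,1.1,0.5,0],[-7.5,-1.38,0,-0.25,1.4,0.5,0]])

```text
clock: 11.65
position: [0.479, 0.0163, 0.2232]
ee_rot: [-1.857, -2.24, -0.268]
force: [0.5, 0.8, -0.7]
width: 0.413
gripper_force: 0.0
```

Emit:
drive_tool(targets=[[-1.5,-0.28,0,-0.1,0.4,0,0],[-3,-0.55,0,-0.2,0.8,0,0],[-4.5,-0.83,0,-0.3,1.2,0,0],[-6,-1.1,0,-0.4,1.6,0,0],[-7.5,-1.38,0,-0.43,2.04,0,0]])

```text
clock: 12.15
position: [0.4621, 0.0984, 0.224]
ee_rot: [1.807, 2.176, -0.347]
force: [0.9, -0.9, -1.2]
width: 0.008
gripper_force: 0.0
```

Emit:
drive_tool(targets=[[-1.5,-0.28,0,0,0,-0.4,0],[-3,-0.55,0,0,0,-0.8,0],[-4.6,-0.86,-0.08,0,0,-0.8,0],[-4.6,-0.86,-0.08,0,0,-0.8,0],[-4.6,-0.86,-0.08,0,0,-0.8,0]])

```text
clock: 12.65
position: [0.4612, 0.0989, 0.1896]
ee_rot: [1.578, 1.894, -0.657]
force: [-0.1, -0.1, 0.6]
width: 0.004
gripper_force: 0.0
```

```bash
python3 - <<'E'
from h import *
print(arm.observe()["joints"].round(2))
plan([push(.14,.108),push(.075,.108),push(-.02,.108)])
E
```

```text
[-0.46  0.52 -0.53  1.83  0.74  1.57 -1.12]
t 12.7 pos [0.461 0.099 0.19 ] w 0.0 F [-0.1 -0.1  0.6]
[-0.03 -0.08  0.07] [ 0.04 -0.04 -2.68]
[0. 0. 0.] [ 0.3 -1.6  0. ]
[0. 0. 0.] [ 0.44 -2.33  0.  ]
```

Emit:
drive_tool(targets=[[0,0,0,0,0,-0.9,0],[0,0,0,0,0,-1.8,0],[0,0,0,0,0,-2.68,0],[0,0,0,0,0,-2.68,0],[0,0,0,0,0,-2.68,0]])

```text
clock: 13.15
position: [0.4621, 0.0972, 0.085]
ee_rot: [1.584, 1.889, -0.655]
force: [0.6, 0.3, 1.0]
width: 0.002
gripper_force: 0.0
```

Emit:
drive_tool(targets=[[0,0,0,0.1,-0.5,0,0],[0,0,0,0.19,-1,0,0],[0,0,0,0.26,-1.4,0,0],[0,0,0,0.33,-1.8,0,0],[0,0,0,0.41,-2.2,0,0]])

```text
clock: 13.65
position: [0.4819, 0.0167, 0.0873]
ee_rot: [1.579, 1.894, -0.636]
force: [1.2, 11.5, 3.6]
width: 0.007
gripper_force: 0.4
```

Emit:
drive_tool(targets=[[0,0,0,0.07,-0.4,0,0],[0,0,0,0.15,-0.8,0,0],[0,0,0,0.22,-1.2,0,0],[0,0,0,0.3,-1.6,0,0],[0,0,0,0.33,-1.75,0,0]])

```text
clock: 14.15
position: [0.4907, -0.0627, 0.0836]
ee_rot: [1.583, 1.889, -0.658]
force: [-1.5, 0.1, -0.0]
width: 0.003
gripper_force: 0.0
```

Emit:
drive_tool(targets=[[0,0,0,0,0,0,0],[0,0,0,0,0,0.8,0],[0,0,0,-0.2,1,1.6,0.3],[0,0,0,-0.2,1,2,0.6],[0,0,0,-0.2,1,2,0.8]])

```text
clock: 14.65
position: [0.4842, -0.0168, 0.1652]
ee_rot: [1.58, 1.892, -0.648]
force: [-0.1, -0.0, -0.5]
width: 0.219
gripper_force: 0.0
```

```bash
python3 - <<'E'
from h import *
print(arm.observe()["joints"].round(2))
p,T=rest(-1,.0725,.0324,0);N=T.as_matrix()[:,2]
plan([(p-.07*N,T),(p,T)])
im=snap("scene");u=proj(im,[C0])[0].astype(int);a=im["pixels"][u[1]-110:u[1]+40,u[0]-110:u[0]+90]
cv2.imwrite("pics/c6.png",cv2.cvtColor(cv2.resize(a,None,fx=3,fy=3,interpolation=cv2.INTER_CUBIC),cv2.COLOR_RGB2BGR))
E
```

```text
[-0.29  0.47 -0.49  1.99  0.85  1.39 -1.05]
t 14.7 pos [ 0.484 -0.017  0.165] w 0.22 F [-0.1 -0.  -0.5]
[-2.03 -0.37  0.06] [ 0.09 -0.45 -1.56]
[0. 0. 0.] [ 0.26 -1.41 -1.  ]
```

View pics/c6.png

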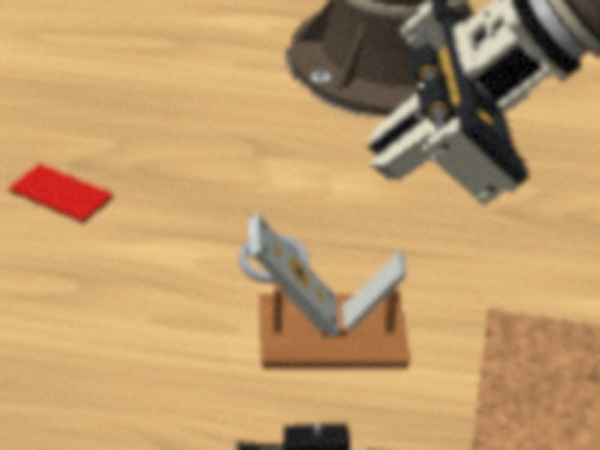

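The push worked: the plate leans on the left (-y) rest with its brass bushes up. Re-grip.

Emit:
drive_tool(targets=[[-1.5,-0.3,0,0.09,-0.45,-0.5,0.8],[-2.03,-0.37,0.06,0.09,-0.45,-1.2,0.8],[-2.03,-0.37,0.06,0.09,-0.45,-1.56,0.8],[-2.03,-0.37,0.06,0.09,-0.45,-1.56,0.8],[-2.03,-0.37,0.06,0.09,-0.45,-1.56,0.8]])

```text
clock: 15.2
position: [0.4867, -0.038, 0.1015]
ee_rot: [1.466, 1.762, -0.768]
force: [-0.8, 0.4, -0.1]
width: 0.701
gripper_force: 0.0
```

Emit:
drive_tool(targets=[[0,0,0,0.09,-0.47,-0.33,0.8],[0,0,0,0.17,-0.94,-0.67,0.8],[0,0,0,0.24,-1.28,-0.9,0.8],[0,0,0,0.24,-1.28,-0.9,0.8],[0,0,0,0.24,-1.28,-0.9,0.8]])

```text
clock: 15.7
position: [0.4965, -0.0886, 0.0659]
ee_rot: [1.467, 1.761, -0.767]
force: [-0.1, 1.3, 0.4]
width: 0.801
gripper_force: 0.0
```

```bash
python3 - <<'E'
from h import *
plan([rest(-1,.0725,.0324,0)])
E
```

```text
t 15.7 pos [ 0.497 -0.089  0.066] w 0.8 F [-0.1  1.3  0.4]
[ 0.02 -0.02  0.05] [ 0.04 -0.06 -0.08]
```

Emit:
drive_tool(targets=[[0,0,0,0.03,-0.06,-0.06,0.8],[0,0,0,0.03,-0.06,-0.06,0.5],[0,0,0,0.03,-0.06,-0.06,0.3],[0,0,0,0.03,-0.06,-0.06,0.3],[0,0,0,0.03,-0.06,-0.06,0.3]])

```text
clock: 16.2
position: [0.4976, -0.0909, 0.0628]
ee_rot: [1.465, 1.762, -0.767]
force: [0.3, 0.8, 1.0]
width: 0.537
gripper_force: 30.0
```

Emit:
drive_tool(targets=[[0,0,0,0,0,0,0.3],[0,0,0,0,0,0,0.3],[0,0,0,-0.04,0.2,0.3,0.3],[0,0,0,-0.04,0.2,1,0.3],[0,0,0,-0.04,0.2,2,0.3]])

```text
clock: 16.7
position: [0.495, -0.0826, 0.1429]
ee_rot: [1.464, 1.764, -0.771]
force: [1.3, 0.4, -1.7]
width: 0.537
gripper_force: 30.0
```

```bash
cat >> h.py <<'E'
M0=np.array([.5187,.2816,0]);MY=-2.4
MR=R.from_euler('z',MY,degrees=True)
def mat(x,y,z): return M0+MR.apply([x,y,z])
E
python3 - <<'E'
from h import *
p,T=rest(-1,.0725,0,0);N=T.as_matrix()
d=np.array([.4976,-.0909,.0628])-p;print("u",d@N[:,2],"along top",-d@N[:,0])
q=arm.observe()["position"]
plan([(q+[0,0,.07],Rt(100.6)),(mat(.0135,.07,.15),Rt(180+MY)),(mat(.0135,.07,-.022),Rt(180+MY))])
E
```

```text
u 0.032146133746851276 along top -0.00018343160468978814
t 16.7 pos [ 0.495 -0.083  0.143] w 0.54 F [ 1.3  0.4 -1.7]
[ 1.085e+01  1.950e+00 -1.000e-02] [0.   0.   1.75]
[ 0.   0.  15.4] [ 1.   10.84 -1.57]
[0. 0. 0.] [ 0.   0.  -4.3]
```

Emit:
drive_tool(targets=[[1.5,0.27,0,0,0,0.6,0.3],[3,0.54,0,0,0,1.2,0.3],[4.5,0.81,0,0,0,1.75,0.3],[6,1.08,0,0,0.4,1.75,0.3],[7.5,1.35,0,0,0.8,1.75,0.3]])

```text
clock: 17.2
position: [0.4963, -0.0499, 0.2155]
ee_rot: [1.856, 2.231, -0.268]
force: [-0.9, 0.3, -2.5]
width: 0.538
gripper_force: 30.0
```

Emit:
drive_tool(targets=[[1.5,0.27,0,0.1,0.8,0,0.3],[3.35,0.6,0,0.2,1.6,0,0.3],[3.35,0.6,0,0.3,2.4,0,0.3],[3.35,0.6,0,0.4,3.2,0,0.3],[3.35,0.6,0,0.4,4,0,0.3]])

```text
clock: 17.7
position: [0.5116, 0.1096, 0.2133]
ee_rot: [2.011, 2.413, 0.002]
force: [0.6, 0.2, -1.2]
width: 0.536
gripper_force: 30.0
```

Emit:
drive_tool(targets=[[0,0,1.5,0.1,0.8,0,0.3],[0,0,3,0.2,1.6,0,0.3],[0,0,4.5,0.3,2.4,-0.5,0.3],[0,0,6,0.4,3.2,-1,0.3],[0,0,7.5,0.5,4,-1.5,0.3]])

```text
clock: 18.2
position: [0.5312, 0.2702, 0.1527]
ee_rot: [1.118, 2.936, 0.002]
force: [0.4, -0.1, -1.1]
width: 0.532
gripper_force: 30.0
```

Emit:
drive_tool(targets=[[0,0,1.5,0.1,0.8,0,0.3],[0,0,3,0.1,1.6,0,0.3],[0,0,4.5,0.1,2,0,0.3],[0,0,6,0.1,2,0,0.3],[0,0,7.5,0.1,2,0,0.3]])

```text
clock: 18.7
position: [0.5345, 0.3498, 0.1531]
ee_rot: [-0.112, -3.139, -0.002]
force: [-0.1, -0.2, -1.7]
width: 0.533
gripper_force: 30.0
```

```bash
python3 - <<'E'
from h import *
print(arm.observe()["joints"].round(2))
plan([(mat(.0135,.07,-.020),Rt(180+MY))])
E
```

```text
[-0.14  0.63 -0.84  1.53  0.49  1.2   0.43]
t 18.7 pos [0.535 0.35  0.153] w 0.53 F [-0.1 -0.2 -1.7]
[-0.01 -0.01  0.34] [ 0.01  0.03 -4.33]
```

Emit:
drive_tool(targets=[[0,0,0.34,0,0,-1.1,0.3],[0,0,0.34,0,0,-2.2,0.3],[0,0,0.34,0,0,-3.3,0.3],[0,0,0.34,0,0,-4.3,0.3],[0,0,0.34,0,0,-4.3,0.3]])

```text
clock: 19.2
position: [0.5325, 0.3454, -0.0241]
ee_rot: [-0.076, -3.133, 0.008]
force: [-0.5, -1.3, -1.2]
width: 0.538
gripper_force: 30.0
```

Emit:
drive_tool(targets=[[0,0,0,0,0,-0.05,0.3],[0,0,0,0,0,-0.1,0.3],[0,0,0,0,0,-0.15,0.3],[0,0,0,0,0,-0.15,0.3]])

```text
clock: 19.6
position: [0.5366, 0.3492, -0.0238]
ee_rot: [0.078, 3.139, 0.004]
force: [0.3, 0.3, -2.1]
width: 0.535
gripper_force: 30.0
```

Emit:
drive_tool(targets=[[0,0,0,0,0,-0.04,0.3],[0,0,0,0,0,-0.07,0.3],[0,0,0,0,0,-0.07,0.3]])

```text
clock: 19.9
position: [0.5361, 0.3488, -0.0279]
ee_rot: [0.078, 3.14, 0.003]
force: [-0.0, -0.3, -0.2]
width: 0.536
gripper_force: 30.0
```

Emit:
drive_tool(targets=[[0,0,0,0,0,-0.05,0.3],[0,0,0,0,0,-0.05,0.3],[0,0,0,0,0,-0.05,0.3]])

```text
clock: 20.2
position: [0.5359, 0.349, -0.0295]
ee_rot: [0.078, 3.14, 0.003]
force: [-1.2, -1.1, 5.6]
width: 0.535
gripper_force: 30.0
```

Emit:
drive_tool(targets=[[0,0,0,0,0,0,0.75],[0,0,0,0,0,0,0.75],[0,0,0,0,0,0.2,0.75],[0,0,0,0,0,1.4,0.75],[0,0,0,0,0,2.6,0.75]])

```text
clock: 20.7
position: [0.535, 0.3483, 0.0746]
ee_rot: [-0.077, -3.138, -0.001]
force: [1.1, 1.6, -0.2]
width: 0.749
gripper_force: 0.0
```

Emit:
drive_tool(targets=[[0,0,0,0,-1,1,0.8],[0,0,0,0,-2.2,2,0.8],[0,0,-1.5,0,-3.4,2,0.8],[0,0,-3,0,-4.6,2,0.8],[0,0,-4.5,0,-5.8,2,0.8]])

```text
clock: 21.2
position: [0.536, 0.1247, 0.1552]
ee_rot: [0.697, 3.061, 0.004]
force: [1.6, -1.3, -0.1]
width: 0.798
gripper_force: 0.0
```

```bash
python3 - <<'E'
from h import *
im=snap("top","t3.png");print([r for r in rects(im,silver(im),.01,80) if .3<r[0]/1000<.7 and -.5<r[1]/1000<.5])
print(arm.observe()["joints"].round(2))
g=[.468+.024*np.cos(np.radians(-6.1)),-.3826+.024*np.sin(np.radians(-6.1))]
plan([(g+[.12],Rt(-6.1)),(g+[-.03],Rt(-6.1))])
E
```

```text
[(340.9, 330.5, 38, 38, 29.3), (391.7, -82.7, 65, 64, 46.7), (479.7, 22.9, 55, 31, -84.6), (468.1, -382.6, 95, 51, -5.8), (493.6, -48.1, 48, 30, -78.1), (520.3, 350.2, 116, 54, -3.0)]
[ 0.27  0.47 -0.8   1.76  0.38  1.08  0.44]
t 21.2 pos [0.537 0.114 0.154] w 0.8 F [ 0.1 -8.6 -1.8]
[ 2.000e-02 -9.000e-02 -3.189e+01] [ -1.12 -12.48  -0.85]
[0. 0. 0.] [ 0.    0.   -3.75]
```

Mid plate is laid at (0.520,0.350), yaw -3°. The short one is unmoved. Next I pick it, with the tool turned the other way (yaw 174°).

```bash
python3 - <<'E'
from h import *
a=np.radians(-6);g=[.468-.024*np.cos(a),-.3826-.024*np.sin(a)]
plan([(g+[.10],Rt(174)),(g+[-.02],Rt(174))])
E
```

```text
t 21.2 pos [0.537 0.114 0.154] w 0.8 F [ 0.1 -8.6 -1.8]
[0.06 0.02 4.13] [ -2.31 -12.35  -1.35]
[0. 0. 0.] [ 0.  0. -3.]
```

Emit:
drive_tool(targets=[[0,0,1,-0.23,-1.2,0,0.65],[0,0,2,-0.46,-2.4,0,0.65],[0,0,3,-0.69,-3.6,0,0.65],[0,0,4.1,-0.92,-4.8,0,0.65],[0,0,4.1,-1.15,-6,0,0.65]])

```text
clock: 21.75
position: [0.4894, -0.1153, 0.1544]
ee_rot: [0.126, 3.138, 0.002]
force: [1.2, 0.2, 0.4]
width: 0.652
gripper_force: 0.0
```

Emit:
drive_tool(targets=[[0,0,0,-0.23,-1.2,0,0.65],[0,0,0,-0.46,-2.4,0,0.65],[0,0,0,-0.69,-3.6,-0.3,0.65],[0,0,0,-0.92,-4.8,-0.7,0.65],[0,0,0,-1.15,-6,-1.3,0.65]])

```text
clock: 22.25
position: [0.4451, -0.3508, 0.1053]
ee_rot: [0.133, 3.137, -0.0]
force: [0.7, -0.7, 0.6]
width: 0.647
gripper_force: 0.0
```

Emit:
drive_tool(targets=[[0,0,0,0,-0.3,0,0.65],[0,0,0,0,-0.3,0,0.65],[0,0,0,0,-0.3,0,0.65]])

```text
clock: 22.55
position: [0.4461, -0.3585, 0.1054]
ee_rot: [0.13, 3.138, 0.004]
force: [-0.6, 0.6, 1.0]
width: 0.65
gripper_force: 0.0
```

```bash
python3 - <<'E'
from h import *
print(arm.observe()["joints"].round(2))
im=snap("wrist");print(rects(im,silver(im),.008,1500))
a=np.radians(-6);g=[.468-.024*np.cos(a),-.3826-.024*np.sin(a)]
plan([(g+[-.022],Rt(174))])
E
```

```text
[ 1.14  0.57 -0.81  1.76  0.47  1.02  1.65]
[(578.3, -82.3, 108, 95, 61.9), (467.5, -385.1, 96, 50, -6.1), (391.5, -88.5, 67, 62, 11.7)]
t 22.6 pos [ 0.446 -0.358  0.106] w 0.65 F [0.  0.1 0. ]
[-0.02  0.02 -0.26] [-0.06 -0.55 -3.19]
```

Emit:
drive_tool(targets=[[0,0,-0.26,-0.06,-0.58,0,0.65],[0,0,-0.26,-0.06,-0.58,-1,0.65],[0,0,-0.26,-0.06,-0.58,-2,0.65],[0,0,-0.26,-0.06,-0.58,-2.9,0.65],[0,0,-0.26,-0.06,-0.58,-2.9,0.65]])

```text
clock: 23.1
position: [0.4408, -0.38, -0.0145]
ee_rot: [-0.163, -3.132, -0.009]
force: [-0.8, 0.4, 0.3]
width: 0.649
gripper_force: 0.0
```

Emit:
drive_tool(targets=[[0,0,0,0,0,-0.15,0.65],[0,0,0,0,0,-0.3,0.65],[0,0,0,0,0,-0.47,0.65],[0,0,0,0,0,-0.47,0.65],[0,0,0,0,0,-0.47,0.65]])

```text
clock: 23.6
position: [0.4428, -0.3837, -0.0297]
ee_rot: [0.169, 3.136, 0.002]
force: [0.6, 0.5, 0.4]
width: 0.649
gripper_force: 0.0
```

```bash
python3 - <<'E'
from h import *
plan([([.4438,-.3815,-.0325],Rt(174))])
E
```

```text
t 23.6 pos [ 0.443 -0.384 -0.03 ] w 0.65 F [0.6 0.5 0.4]
[-0.01  0.01  0.03] [ 0.03  0.05 -0.07]
```

Emit:
drive_tool(targets=[[0,0,0,0,0,-0.08,0.65],[0,0,0,0,0,-0.08,0.5],[0,0,0,0,0,-0.08,0.3],[0,0,0,0,0,-0.08,0.3],[0,0,0,0,0,-0.08,0.3]], force=30)

```text
clock: 24.1
position: [0.4425, -0.3834, -0.0334]
ee_rot: [-0.169, -3.137, -0.002]
force: [-0.8, 0.3, -1.1]
width: 0.535
gripper_force: 30.0
```

Emit:
drive_tool(targets=[[0,0,0,0,0,0,0.3],[0,0,0,0,0,0,0.3]])

```text
clock: 24.3
position: [0.4425, -0.3835, -0.0334]
ee_rot: [0.169, 3.137, 0.002]
force: [0.0, 0.3, -0.6]
width: 0.534
gripper_force: 30.0
```

Emit:
drive_tool(targets=[[0,0,0,0,0,0.5,0.3],[0,0,0,0,0,1.5,0.3],[0,0,0,0,0,2.7,0.3],[0,0,0,0,0,3.9,0.3],[0,0,0,0,0,5,0.3]])

```text
clock: 24.8
position: [0.4426, -0.3832, 0.1689]
ee_rot: [0.168, 3.136, 0.002]
force: [0.9, -1.1, -1.5]
width: 0.533
gripper_force: 30.0
```

```bash
python3 - <<'E'
from h import *
p,T=rest(1,.072,.0328,.004);up=p+[0,0,.12]
plan([(up,Rt(100.6)),(up,T),(p,T)])
E
```

```text
t 24.8 pos [ 0.443 -0.383  0.169] w 0.53 F [ 0.9 -1.1 -1.5]
[-1.000e-02  2.000e-02 -1.465e+01] [ 0.7  11.01  0.39]
[10.81  2.02  0.  ] [0. 0. 0.]
[0. 0. 0.] [ 0.  0. -3.]
```

Emit:
drive_tool(targets=[[0,0,-1.5,0.08,1.1,0.4,0.3],[0,0,-3,0.15,2.2,0.4,0.3],[0,0,-4.5,0.22,3.3,0.4,0.3],[0,0,-6,0.3,4.4,0.4,0.3],[0,0,-7.5,0.35,5.5,0.4,0.3]])

```text
clock: 25.3
position: [0.4564, -0.1617, 0.1828]
ee_rot: [1.176, 2.912, 0.002]
force: [1.3, 0.3, -0.4]
width: 0.532
gripper_force: 30.0
```

Emit:
drive_tool(targets=[[0,0,-1.5,0.08,1.1,0,0.3],[0,0,-3,0.15,2.2,0,0.3],[0,0,-4.5,0.22,3.3,0,0.3],[0,0,-6,0.3,4.4,0,0.3],[0,0,-7.15,0.35,5.5,0,0.3]])

```text
clock: 25.8
position: [0.4704, 0.0581, 0.1828]
ee_rot: [2.012, 2.41, 0.002]
force: [0.9, 0.4, -0.3]
width: 0.538
gripper_force: 30.0
```

Emit:
drive_tool(targets=[[1.5,0.27,0,0,0,0,0.3],[3,0.54,0,0,0,0,0.3],[4.5,0.8,0,0,0,0,0.3],[6,1.07,0,0,0,0,0.3],[7.5,1.34,0,0,0,0,0.3]])

```text
clock: 26.3
position: [0.4715, 0.056, 0.1834]
ee_rot: [-1.644, -1.979, -0.581]
force: [0.6, 0.3, -2.2]
width: 0.534
gripper_force: 30.0
```

Emit:
drive_tool(targets=[[1.5,0.27,0,0,0,0,0.3],[3.3,0.67,0,0,0,0,0.3],[3.3,0.67,0,0,0,0,0.3],[3.3,0.67,0,0,0,0,0.3],[3.3,0.67,0,0,0,0,0.3]])

```text
clock: 26.8
position: [0.4705, 0.0581, 0.1841]
ee_rot: [-1.467, -1.769, -0.763]
force: [0.1, 0.4, -0.2]
width: 0.533
gripper_force: 30.0
```

```bash
python3 - <<'E'
from h import *
p,T=rest(1,.0732,.0334,.004)
print(arm.observe()["joints"].round(2))
plan([(p,T)])
E
```

```text
[ 0.95  0.76 -0.89  1.77 -0.35  1.2   0.5 ]
t 26.8 pos [0.471 0.058 0.184] w 0.53 F [ 0.1  0.4 -0.2]
[0.05 0.05 0.01] [-0.01  0.01 -2.98]
```

Emit:
drive_tool(targets=[[0,0,0,0,0,-0.8,0.3],[0,0,0,0,0,-1.6,0.3],[0,0,0,0,0,-2.4,0.3],[0,0,0,0,0,-2.8,0.3],[0,0,0,0,0,-2.8,0.3]])

```text
clock: 27.3
position: [0.4701, 0.0573, 0.0708]
ee_rot: [-1.467, -1.765, -0.762]
force: [0.4, 1.0, -1.2]
width: 0.533
gripper_force: 30.0
```

Emit:
drive_tool(targets=[[0,0,0,0,0,-0.08,0.3],[0,0,0,0,0,-0.18,0.3],[0,0,0,0,0,-0.18,0.3],[0,0,0,0,0,-0.18,0.3]])

```text
clock: 27.7
position: [0.4708, 0.0565, 0.0639]
ee_rot: [-1.468, -1.763, -0.764]
force: [-0.1, 0.2, -1.0]
width: 0.536
gripper_force: 30.0
```

Emit:
drive_tool(targets=[[0,0,0,0,0,-0.05,0.3],[0,0,0,0,0,-0.08,0.3],[0,0,0,0,0,-0.08,0.3]])

```text
clock: 28.0
position: [0.4705, 0.0581, 0.0618]
ee_rot: [-1.465, -1.761, -0.766]
force: [0.6, 2.2, 7.8]
width: 0.535
gripper_force: 30.0
```

Contact again. Release and back off; for this shorter plate I push lower and with only -15° tilt.

Emit:
drive_tool(targets=[[0,0,0,0,0,0,0.8],[0,0,0,0,0,0,0.8],[0,0,0,0,0,0,0.8],[0,0,0,0.04,-0.2,0.14,0.8],[0,0,0,0.08,-0.4,0.28,0.8]])

```text
clock: 28.5
position: [0.4738, 0.0398, 0.0717]
ee_rot: [-1.468, -1.762, -0.764]
force: [0.3, 0.7, -0.7]
width: 0.796
gripper_force: 0.0
```

Emit:
drive_tool(targets=[[0,0,0,0.15,-0.8,0.57,0.8],[0,0,0,0.3,-1.6,1.15,0.8],[0,0,0,0.38,-2,2.2,0.8],[0,0,0,0.38,-2,3.3,0.8],[0,0,0,0.38,-2,3.8,0.8]])

```text
clock: 29.0
position: [0.4904, -0.0405, 0.2274]
ee_rot: [-1.47, -1.766, -0.767]
force: [0.8, 1.1, -0.1]
width: 0.799
gripper_force: 0.0
```

Emit:
drive_tool(targets=[[-1.5,-0.28,0,-0.05,0.2,0.2,0],[-3,-0.55,0,-0.1,0.5,0.2,0],[-4.5,-0.83,0,-0.2,1,0.2,0],[-6,-1.1,0,-0.3,1.5,0.2,0],[-7.5,-1.38,0,-0.4,2.2,0.2,0]])

```text
clock: 29.5
position: [0.4737, 0.0476, 0.2324]
ee_rot: [-1.866, -2.235, -0.274]
force: [1.1, 0.4, -1.0]
width: 0.418
gripper_force: 0.0
```

Emit:
drive_tool(targets=[[-1.5,-0.28,0,-0.1,0.6,0,0],[-3,-0.55,0,-0.2,1.2,0,0],[-4.5,-0.83,0,-0.25,1.4,0,0],[-6.3,-1.15,0,-0.25,1.4,0,0],[-6.3,-1.15,0,-0.25,1.4,0,0]])

```text
clock: 30.0
position: [0.4612, 0.1114, 0.2319]
ee_rot: [1.855, 2.259, -0.249]
force: [-1.1, 0.4, -1.0]
width: 0.012
gripper_force: 0.0
```

```bash
python3 - <<'E'
from h import *
print(arm.observe()["joints"].round(2))
a,T=push(.12,.093,-15)
plan([(a+[0,0,.1],T),(a,T),push(.075,.093,-15),push(-.02,.093,-15)])
E
```

```text
[ 0.06  0.29 -0.78  1.8   0.45  1.3  -0.68]
t 30.0 pos [0.461 0.111 0.232] w 0.01 F [-1.1  0.4 -1. ]
[ 0.07  0.03 -0.12] [ 0.06 -0.45 -1.84]
[0. 0. 0.] [ 0.   0.  -2.5]
[0. 0. 0.] [ 0.21 -1.11  0.  ]
[0. 0. 0.] [ 0.44 -2.33  0.  ]
```

Emit:
drive_tool(targets=[[0,0,-0.1,0.05,-0.2,-1.1,0],[0,0,-0.1,0.05,-0.3,-2.2,0],[0,0,-0.1,0.05,-0.3,-3.3,0],[0,0,-0.1,0.05,-0.3,-4.25,0],[0,0,-0.1,0.05,-0.3,-4.25,0]])

```text
clock: 30.5
position: [0.4621, 0.0897, 0.0578]
ee_rot: [1.886, 2.244, -0.262]
force: [0.3, -0.5, 0.7]
width: 0.004
gripper_force: 0.0
```

Emit:
drive_tool(targets=[[0,0,0,0,0,0,0],[0,0,0,0,0,0,0]])

```text
clock: 30.7
position: [0.4662, 0.0929, 0.0633]
ee_rot: [1.884, 2.24, -0.248]
force: [0.1, -0.3, -0.3]
width: 0.004
gripper_force: 0.0
```

```bash
python3 - <<'E'
from h import *
plan([push(.075,.093,-15),push(-.02,.093,-15)])
E
```

```text
t 30.7 pos [0.466 0.093 0.063] w 0.0 F [ 0.1 -0.3 -0.3]
[0.03 0.04 0.14] [ 0.14 -1.09 -0.13]
[0. 0. 0.] [ 0.44 -2.33  0.  ]
```

Emit:
drive_tool(targets=[[0,0,0.1,0.05,-0.1,-0.13,0],[0,0,0.1,0.05,-0.2,-0.14,0],[0,0,0.1,0.1,-0.6,-0.14,0],[0,0,0.1,0.14,-1,-0.14,0],[0,0,0.1,0.2,-1.35,-0.14,0]])

```text
clock: 31.2
position: [0.4732, 0.0374, 0.0563]
ee_rot: [1.873, 2.248, -0.25]
force: [0.5, -0.3, -1.0]
width: 0.004
gripper_force: 0.2
```

Emit:
drive_tool(targets=[[0,0,0,0.07,-0.35,0,0],[0,0,0,0.13,-0.7,0,0],[0,0,0,0.2,-1.1,0,0],[0,0,0,0.28,-1.5,0,0],[0,0,0,0.36,-1.95,0,0]])

```text
clock: 31.7
position: [0.4876, -0.0405, 0.0559]
ee_rot: [1.872, 2.249, -0.25]
force: [0.7, 0.6, -0.2]
width: 0.009
gripper_force: 0.0
```

Emit:
drive_tool(targets=[[0,0,0,0,-0.15,0,0],[0,0,0,0,-0.15,0.3,0],[0,0,0,0,0.3,1,0],[-1.5,-0.28,0,-0.1,0.8,2,0.3],[-3,-0.56,0,-0.2,1.3,2.5,0.6]])

```text
clock: 32.2
position: [0.4809, 0.0129, 0.1605]
ee_rot: [1.727, 2.059, -0.464]
force: [0.7, 0.2, -1.2]
width: 0.132
gripper_force: 0.0
```

```bash
python3 - <<'E'
from h import *
print(arm.observe()["joints"].round(2))
p,T=rest(-1,.0725,.0324,0);N=T.as_matrix()[:,2]
plan([(p-.07*N,T),(p,T)])
im=snap("scene");u=proj(im,[C0])[0].astype(int);a=im["pixels"][u[1]-110:u[1]+40,u[0]-110:u[0]+90]
cv2.imwrite("pics/c7.png",cv2.cvtColor(cv2.resize(a,None,fx=3,fy=3,interpolation=cv2.INTER_CUBIC),cv2.COLOR_RGB2BGR))
E
```

```text
[-0.05  0.4  -0.66  1.96  0.74  1.27 -0.91]
t 32.2 pos [0.481 0.013 0.161] w 0.13 F [ 0.7  0.2 -1.2]
[-4.8  -0.78  0.06] [ 0.17 -1.19 -1.44]
[0. 0. 0.] [ 0.26 -1.41 -1.  ]
```

View pics/c7.png

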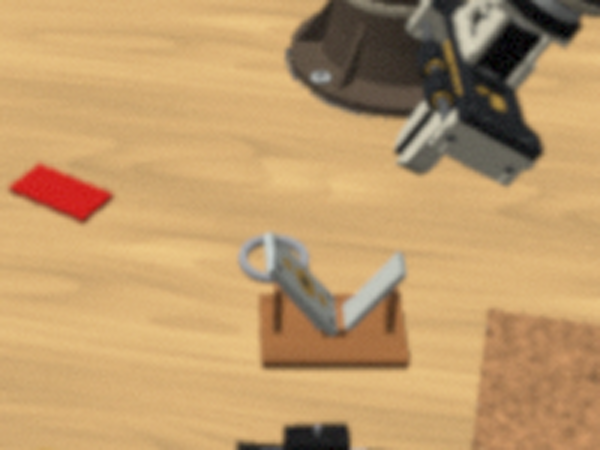

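The short plate has turned too: bushes up on the left rest. Grip it at 72.5 mm from its foot.

Emit:
drive_tool(targets=[[-1.5,-0.25,0,0.1,-0.5,0,0.8],[-3,-0.5,0,0.17,-1,0,0.8],[-4.8,-0.78,0,0.17,-1.2,-0.5,0.8],[-4.8,-0.78,0.06,0.17,-1.2,-1.44,0.8],[-4.8,-0.78,0.06,0.17,-1.2,-1.44,0.8]])

```text
clock: 32.75
position: [0.4842, -0.0343, 0.0944]
ee_rot: [1.457, 1.78, -0.775]
force: [-0.6, -0.8, 0.7]
width: 0.612
gripper_force: 0.0
```

Emit:
drive_tool(targets=[[0,0,0,0,0,0,0.8],[0,0,0,0,0,0,0.8],[0,0,0,0,0,0,0.8]])

```text
clock: 33.05
position: [0.4868, -0.0355, 0.1002]
ee_rot: [1.466, 1.77, -0.765]
force: [0.6, 1.0, 0.0]
width: 0.797
gripper_force: 0.0
```

```bash
python3 - <<'E'
from h import *
plan([rest(-1,.0725,.0324,0)])
E
```

```text
t 33.0 pos [ 0.487 -0.036  0.1  ] w 0.8 F [0.6 1.  0. ]
[-0.04 -0.07  0.01] [ 0.28 -1.39 -0.93]
```

Emit:
drive_tool(targets=[[0,-0.05,0,0.09,-0.47,-0.31,0.8],[0,-0.05,0,0.18,-0.93,-0.62,0.8],[0,-0.05,0,0.27,-1.37,-0.91,0.8],[0,-0.05,0,0.27,-1.37,-0.91,0.8],[0,-0.05,0,0.27,-1.37,-0.91,0.8]])

```text
clock: 33.55
position: [0.4972, -0.0903, 0.0629]
ee_rot: [1.466, 1.767, -0.763]
force: [-0.6, 0.1, -0.1]
width: 0.797
gripper_force: 0.0
```

Emit:
drive_tool(targets=[[0,0,0,0,0,0,0.5],[0,0,0,0,0,0,0.3],[0,0,0,0,0,0,0.3],[0,0,0,0,0,0,0.3],[0,0,0,0,0,0,0.3]])

```text
clock: 34.05
position: [0.4972, -0.0896, 0.062]
ee_rot: [1.463, 1.769, -0.764]
force: [-0.4, 2.7, 3.9]
width: 0.53
gripper_force: 29.9
```

Emit:
drive_tool(targets=[[0,0,0,0,0,0,0.3],[0,0,0,0,0,0,0.3],[0,0,0,-0.04,0.2,0.3,0.3],[0,0,0,-0.04,0.2,1,0.3],[0,0,0,-0.04,0.2,2,0.3]])

```text
clock: 34.55
position: [0.4942, -0.082, 0.1417]
ee_rot: [1.462, 1.772, -0.768]
force: [0.7, 0.3, -0.1]
width: 0.525
gripper_force: 30.0
```

```bash
python3 - <<'E'
from h import *
q=arm.observe()["position"]
plan([(q+[0,0,.07],Rt(100.6)),(mat(.0245,-.07,.15),Rt(180+MY))])
E
```

```text
t 34.5 pos [ 0.494 -0.082  0.142] w 0.53 F [ 0.7  0.3 -0.1]
[10.79  1.93 -0.06] [0.   0.   1.75]
[ 0.   0.  15.4] [ 1.15  7.32 -1.54]
```

Emit:
drive_tool(targets=[[1.5,0.27,0,0,0,0.6,0.3],[3,0.54,0,0,0,1.2,0.3],[4.5,0.81,0,0,0,1.75,0.3],[6,1.08,0,0,0.4,1.75,0.3],[7.5,1.35,0,0,0.8,1.75,0.3]])

```text
clock: 35.05
position: [0.4957, -0.0491, 0.2143]
ee_rot: [1.853, 2.237, -0.262]
force: [-0.6, 0.1, -2.0]
width: 0.529
gripper_force: 30.0
```

Emit:
drive_tool(targets=[[1.5,0.27,0,0.1,0.8,0,0.3],[3.3,0.58,0,0.2,1.6,0,0.3],[3.3,0.58,0,0.3,2.4,0,0.3],[3.3,0.58,0,0.4,3.2,0,0.3],[3.3,0.58,0,0.5,3.6,0,0.3]])

```text
clock: 35.55
position: [0.5145, 0.0966, 0.2123]
ee_rot: [2.002, 2.42, 0.008]
force: [-1.0, 0.5, -0.5]
width: 0.526
gripper_force: 30.0
```

Emit:
drive_tool(targets=[[0,0,1.5,0.1,0.8,0,0.3],[0,0,3,0.2,1.6,0,0.3],[0,0,4.5,0.3,2.4,-0.5,0.3],[0,0,6,0.4,2.9,-1,0.3],[0,0,7.5,0.6,2.9,-1.5,0.3]])

```text
clock: 36.05
position: [0.5375, 0.2142, 0.1519]
ee_rot: [1.105, 2.941, 0.01]
force: [-0.0, -0.9, -1.1]
width: 0.53
gripper_force: 30.0
```

Emit:
drive_tool(targets=[[0,0,1.5,0,0,-0.3,0.3],[0,0,3,0,0,-0.6,0.3],[0,0,4.5,0,0,-1,0.3],[0,0,6,0,0,-1,0.3],[0,0,7.8,0,0,-1,0.3]])

```text
clock: 36.55
position: [0.5383, 0.2095, 0.1115]
ee_rot: [-0.079, -3.139, -0.006]
force: [-0.8, -0.6, -0.7]
width: 0.528
gripper_force: 30.0
```

Emit:
drive_tool(targets=[[0,0,0,0,0,0,0.3],[0,0,0,0,0,0,0.3],[0,0,0,0,0,0,0.3]])

```text
clock: 36.85
position: [0.5392, 0.2098, 0.112]
ee_rot: [-0.094, -3.14, -0.007]
force: [0.3, 0.6, -2.0]
width: 0.533
gripper_force: 30.0
```

```bash
python3 - <<'E'
from h import *
plan([(mat(.0245,-.07,-.020),Rt(180+MY))])
E
```

```text
t 36.9 pos [0.539 0.21  0.112] w 0.53 F [ 0.3  0.6 -2. ]
[-0.05  0.    0.2 ] [ 0.03  0.02 -3.3 ]
```

Emit:
drive_tool(targets=[[-0.05,0,0.2,0.03,0.02,-1.1,0.3],[-0.05,0,0.2,0.03,0.02,-2.2,0.3],[-0.05,0,0.2,0.03,0.02,-3.2,0.3],[-0.05,0,0.2,0.03,0.02,-3.2,0.3],[-0.05,0,0.2,0.03,0.02,-3.3,0.3]])

```text
clock: 37.35
position: [0.5407, 0.2112, -0.0192]
ee_rot: [0.062, 3.141, 0.001]
force: [0.4, 0.5, -0.5]
width: 0.528
gripper_force: 30.0
```

Emit:
drive_tool(targets=[[0,0,0,0,0,-0.05,0.3],[0,0,0,0,0,-0.1,0.3],[0,0,0,0,0,-0.18,0.3],[0,0,0,0,0,-0.18,0.3]])

```text
clock: 37.75
position: [0.5409, 0.2104, -0.027]
ee_rot: [0.062, 3.14, 0.001]
force: [-0.0, 0.1, -0.4]
width: 0.531
gripper_force: 30.0
```

Emit:
drive_tool(targets=[[0,0,0,0,0,-0.04,0.3],[0,0,0,0,0,-0.06,0.3],[0,0,0,0,0,-0.06,0.3]])

```text
clock: 38.05
position: [0.5407, 0.2106, -0.029]
ee_rot: [0.061, 3.14, 0.0]
force: [-2.0, -2.6, 8.6]
width: 0.529
gripper_force: 30.0
```

Emit:
drive_tool(targets=[[0,0,0,0,0,0,0.75],[0,0,0,0,0,0,0.75],[0,0,0,0,0,0.2,0.75],[0,0,0,0,0,1.4,0.75],[0,0,0,0,0,2.6,0.75]])

```text
clock: 38.55
position: [0.5395, 0.2104, 0.075]
ee_rot: [-0.06, -3.138, -0.0]
force: [0.5, 0.6, 0.2]
width: 0.747
gripper_force: 0.0
```

Emit:
drive_tool(targets=[[0,0,0,0,0,1,0.8],[0,0,-1.5,0.2,-1,2.2,0.8],[0,0,-3,0.5,-2,3,0.8],[0,0,-4.5,0.8,-3,3,0.8],[0,0,-6,1,-4,3,0.8]])

```text
clock: 39.05
position: [0.5821, 0.0493, 0.1971]
ee_rot: [0.878, 3.012, 0.003]
force: [1.6, 0.5, -0.3]
width: 0.804
gripper_force: 0.0
```

```bash
python3 - <<'E'
from h import *
im=snap("top");print([r for r in rects(im,silver(im),.01,80) if .3<r[0]/1000<.8 and -.5<r[1]/1000<.5])
print(arm.observe()["joints"].round(2))
im=snap("wrist","w8.png");print(proj(im,[[.677,-.008,.08],[.677,-.008,0]]).round())
plan([([.677,-.008,.15],Rt(90+5)),([.677,-.008,.15],Rt(5)),([.677,-.008,.15],Rt(185))])
E
```

```text
[(340.9, 330.5, 38, 38, 29.3), (515.9, 212.5, 96, 53, -3.7), (521.3, 350.8, 118, 53, -3.5), (714.0, -310.8, 37, 37, 1.7), (788.7, -442.2, 491, 240, -84.6)]
[ 0.43  0.51 -0.88  1.62  0.42  1.21  0.45]
[[326. 273.]
 [324. 244.]]
t 39.1 pos [0.582 0.042 0.194] w 0.8 F [ 0.5 -0.6 -1.8]
[ 4.000e-02 -1.000e-02 -1.039e+01] [ 2.36 -1.26 -1.11]
[  0.   0. -18.] [0. 0. 0.]
[ 0.  0. 36.] [0. 0. 0.]
```

View pics/w8.png

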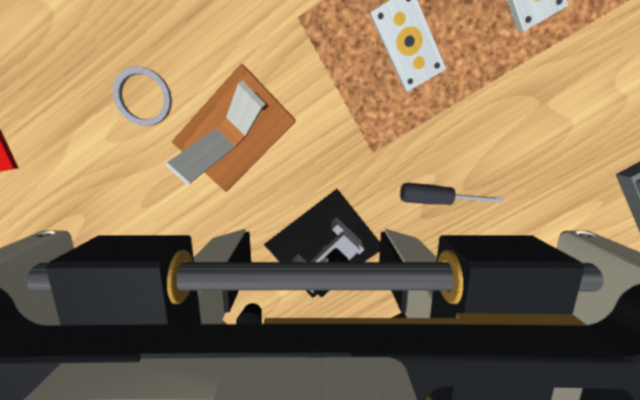

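Both plates on the mat show their brass bushes; the gauge is partly hidden at (335,250). Positioning to see the gauge clearly.

Emit:
drive_tool(targets=[[0,0,-1.5,0.5,-0.7,0,0.8],[0,0,-3,1,-1.4,0,0.8],[0,0,-4.5,1.5,-2.1,-0.2,0.8],[0,0,-6,2,-2.8,-0.4,0.8],[0,0,-7.5,2.36,-2.8,-0.6,0.8]])

```text
clock: 39.65
position: [0.6759, -0.0675, 0.1695]
ee_rot: [1.809, 2.566, -0.003]
force: [-0.3, 0.2, -0.7]
width: 0.802
gripper_force: 0.0
```

Emit:
drive_tool(targets=[[0,0,-1.5,0,0,0,0.8],[0,0,-2.9,0,0,0,0.8],[0,0,-2.9,0,0,0,0.8],[0,0,-2.9,0,0,0,0.8],[0,0,-2.9,0,0,0,0.8]])

```text
clock: 40.15
position: [0.6748, -0.0613, 0.1704]
ee_rot: [2.103, 2.334, 0.001]
force: [-0.7, -0.3, 0.2]
width: 0.804
gripper_force: 0.0
```

```bash
python3 - <<'E'
from h import *
s=arm.observe();print(s["position"],s["ee_rot"],s["joints"].round(2))
im=snap("wrist","w9.png");print(proj(im,[[.677,-.008,.08],[.677,-.008,0]]).round())
E
```

```text
[ 0.67483198 -0.06127568  0.17037085] [2.10282111e+00 2.33376184e+00 6.18254599e-04] [ 0.38  0.61 -0.61  1.42  0.36  1.22 -0.16]
[[323. 136.]
 [321. 132.]]
```

View pics/w9.png

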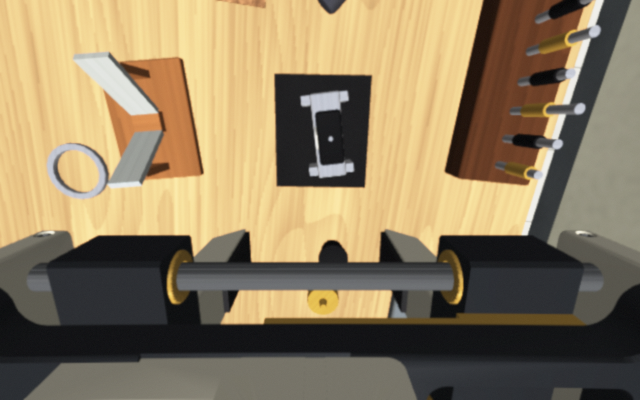

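Gauge is at about (330,137) on the pad: upper leg spans (301,100)–(348,96), lower leg (310,170)–(354,167), dark grip block between.

```bash
cat >> h.py <<'E'
def gauge(im,box):
    px=im["pixels"].astype(int);m=np.zeros(px.shape[:2],bool);x0,y0,x1,y1=box
    m[y0:y1,x0:x1]=(px[y0:y1,x0:x1].max(2)>110)
    return rects(im,m,.03,100)
E
python3 - <<'E'
from h import *
im=snap("wrist")
print("gauge",gauge(im,(280,80,364,182)))
w=onz(im,[[301,100],[348,96],[310,170],[354,167]],.03)[:,:2];print(w.round(4).tolist())
a=(w[0]+w[1])/2;b=(w[2]+w[3])/2;print("mid",(a+b)/2,"yaw from legs",np.degrees(np.arctan2(*(a-b)[::-1]))-90)
print("dot",onz(im,[[332,139]],.08))
w=onz(im,[[277,74],[371,76],[366,187],[276,186]],.002)[:,:2];print("pad",w.round(3).tolist(),w.mean(0))
E
```

```text
gauge [(683.9, -10.0, 90, 51, -77.7)]
[[0.6516, 0.0237], [0.7006, 0.0327], [0.6684, -0.0499], [0.7173, -0.0414]]
mid [ 0.68446256 -0.00872665] yaw from legs 12.825488432651781
dot [[ 0.6858069  -0.00994221  0.08      ]]
pad [[0.621, 0.05], [0.726, 0.058], [0.74, -0.069], [0.629, -0.079]] [ 0.67887276 -0.0099792 ]
```

Emit:
drive_tool(targets=[[0,0,1.3,0.24,1.3,0,0.6],[0,0,1.3,0.24,1.3,-0.5,0.6],[0,0,1.3,0.24,1.3,-1.2,0.6],[0,0,1.3,0.24,1.3,-1.5,0.6],[0,0,1.3,0.24,1.3,-1.5,0.6]])

```text
clock: 40.75
position: [0.6832, -0.0103, 0.1082]
ee_rot: [-1.97, -2.444, 0.004]
force: [0.1, -0.4, -0.3]
width: 0.596
gripper_force: 0.0
```

Emit:
drive_tool(targets=[[0,0,0,0,0,0,0.6],[0,0,0,0,0,0,0.6]])

```text
clock: 40.95
position: [0.6854, -0.0096, 0.1117]
ee_rot: [1.971, 2.444, 0.003]
force: [0.4, -0.1, 0.0]
width: 0.6
gripper_force: 0.0
```

```bash
python3 - <<'E'
from h import *
plan([([.6848,-.0095,.022],Rt(102.4))])
E
```

```text
t 41.0 pos [ 0.685 -0.01   0.112] w 0.6 F [ 0.4 -0.1  0. ]
[-0.    0.03  0.03] [-0.02  0.   -2.24]
```

Emit:
drive_tool(targets=[[0,0,0,0,0,-0.7,0.6],[0,0,0,0,0,-1.4,0.6],[0,0,0,0,0,-1.9,0.6],[0,0,0,0,0,-2.2,0.6],[0,0,0,0,0,-2.2,0.6]])

```text
clock: 41.45
position: [0.684, -0.0097, 0.0214]
ee_rot: [-1.971, -2.445, 0.001]
force: [-0.8, -0.6, 0.3]
width: 0.6
gripper_force: 0.0
```

Emit:
drive_tool(targets=[[0,0,0,0,0,0,0.6],[0,0,0,0,0,0,0.1],[0,0,0,0,0,0,0.1],[0,0,0,0,0,0,0.1],[0,0,0,0,0,0,0.1]], force=40)

```text
clock: 41.95
position: [0.6848, -0.0095, 0.0226]
ee_rot: [1.971, 2.445, 0.001]
force: [-0.1, 0.4, -0.5]
width: 0.299
gripper_force: 0.0
```

Emit:
drive_tool(targets=[[0,0,0,0,0,0,0.1],[0,0,0,0,0,0,0.1],[0,0,0,0,0,0,0.1],[0,0,0,0,0,0,0.1]])

```text
clock: 42.35
position: [0.6846, -0.0095, 0.0224]
ee_rot: [1.971, 2.446, 0.001]
force: [-1.0, -0.6, 3.0]
width: 0.259
gripper_force: 40.0
```

Gauge gripped at 24 mm. Lift and carry it to the mid plate.

Emit:
drive_tool(targets=[[0,0,0,0,0,0.5,0.1],[0,0,0,0,0,1.4,0.1],[0,0,0,0,0,2.4,0.1],[0,0,-1,-0.3,0.8,2.9,0.1],[0,0,-2,-0.7,1.7,2.9,0.1]])

```text
clock: 42.85
position: [0.6587, 0.0579, 0.141]
ee_rot: [2.183, 2.254, 0.007]
force: [0.6, 1.9, -5.0]
width: 0.255
gripper_force: 40.0
```

Emit:
drive_tool(targets=[[0,0,-1.1,-0.4,1,0,0.1],[0,0,-1.1,-0.8,2,0,0.1],[0,0,-1.1,-1.2,3,0,0.1],[0,0,-1.1,-1.7,4,0,0.1],[0,0,-1.1,-2.2,5,0,0.1]])

```text
clock: 43.35
position: [0.5671, 0.2596, 0.1373]
ee_rot: [-2.283, -2.158, 0.002]
force: [1.0, 0.9, -4.3]
width: 0.257
gripper_force: 40.0
```

Emit:
drive_tool(targets=[[0,0,0,-0.4,0.5,0,0.1],[0,0,0,-0.8,1,0,0.1],[0,0,0,-1.1,1,0,0.1],[0,0,0,-1.1,1,0,0.1],[0,0,0,-1.1,1,0,0.1]])

```text
clock: 43.85
position: [0.5251, 0.2972, 0.1378]
ee_rot: [2.283, 2.156, -0.001]
force: [0.7, -0.7, -4.1]
width: 0.254
gripper_force: 40.0
```

```bash
python3 - <<'E'
from h import *
im=snap("wrist","w10.png");print(proj(im,[[.5208,.3505,.012],[.5159,.2125,.01]]).round(),rects(im,silver(im),.012,300))
print(arm.observe()["joints"].round(2))
plan([([.5208,.3505,.06],Rt(86.7)),([.5208,.3505,.0224],Rt(86.7))])
E
```

```text
[[307. 133.]
 [311. 254.]] [(524.0, 291.1, 85, 59, -4.0), (342.3, 329.4, 38, 38, 14.9), (520.8, 348.6, 118, 50, -4.1), (812.2, 400.1, 81, 9, -89.1)]
[-0.19  0.52 -0.61  1.65  0.34  1.07 -0.96]
t 43.9 pos [0.526 0.297 0.138] w 0.26 F [-0.6 -0.4 -4.3]
[0.01 0.01 0.01] [-0.12  1.34 -1.95]
[0. 0. 0.] [ 0.    0.   -0.94]
```

Emit:
drive_tool(targets=[[0,0,-0.1,-0.12,1,0,0.1],[0,0,-0.1,-0.12,1.3,-0.8,0.1],[0,0,-0.1,-0.12,1.3,-1.6,0.1],[0,0,-0.1,-0.12,1.3,-1.95,0.1],[0,0,-0.1,-0.12,1.3,-1.95,0.1]])

```text
clock: 44.4
position: [0.5195, 0.3479, 0.0578]
ee_rot: [2.294, 2.145, -0.007]
force: [-0.7, 0.5, -4.8]
width: 0.256
gripper_force: 40.0
```

Emit:
drive_tool(targets=[[0,0,0,0,0,0,0.1],[0,0,0,0,0,0,0.1],[0,0,0,0,0,0,0.1]])

```text
clock: 44.7
position: [0.5207, 0.3509, 0.0618]
ee_rot: [2.293, 2.147, 0.004]
force: [-0.2, 0.3, -5.3]
width: 0.256
gripper_force: 40.0
```

```bash
python3 - <<'E'
from h import *
plan([([.5208,.349,.0224],Rt(86.0))])
E
```

```text
t 44.7 pos [0.521 0.351 0.062] w 0.26 F [-0.2  0.3 -5.3]
[-0.02  0.03 -0.05] [ 0.   -0.05 -0.98]
```

Emit:
drive_tool(targets=[[0,0,-0.05,0,-0.04,-0.3,0.1],[0,0,-0.05,0,-0.04,-0.6,0.1],[0,0,-0.05,0,-0.04,-0.9,0.1],[0,0,-0.05,0,-0.04,-0.9,0.1],[0,0,-0.05,0,-0.04,-0.9,0.1]])

```text
clock: 45.2
position: [0.5195, 0.3485, 0.0233]
ee_rot: [2.297, 2.143, -0.002]
force: [0.3, -0.3, -3.0]
width: 0.258
gripper_force: 40.0
```

Emit:
drive_tool(targets=[[0,0,0,0,0,-0.04,0.1],[0,0,0,0,0,-0.08,0.1],[0,0,0,0,0,-0.08,0.1],[0,0,0,0,0,-0.08,0.1]])

```text
clock: 45.6
position: [0.5197, 0.3488, 0.0218]
ee_rot: [2.297, 2.142, 0.0]
force: [-2.7, -3.7, 6.4]
width: 0.261
gripper_force: 40.0
```

Legs are down on the mat. Release for a moment so it stands free, and look.

Emit:
drive_tool(targets=[[0,0,0,0,0,0,0.45],[0,0,0,0,0,0,0.45],[0,0,0,0,0,0,0.45],[0,0,0,0,0,0.1,0.45],[0,0,0,0,0,0.1,0.45]])

```text
clock: 46.1
position: [0.52, 0.3494, 0.0256]
ee_rot: [2.297, 2.143, 0.002]
force: [0.1, 0.1, -0.0]
width: 0.446
gripper_force: 0.0
```

Emit:
drive_tool(targets=[[0,0,0,0,0,0,0.45],[0,0,0,0,0,0,0.45],[0,0,0,0,0,0,0.45],[0,0,0,0,0,0,0.45],[0,0,0,0,0,0,0.45]])

```text
clock: 46.6
position: [0.5197, 0.349, 0.0249]
ee_rot: [2.297, 2.143, 0.0]
force: [-0.6, -0.9, 0.1]
width: 0.451
gripper_force: 0.0
```

```bash
python3 - <<'E'
from h import *
plan([([.52,.349,.0224],Rt(86.0))])
im=snap("scene");u=proj(im,[[.52,.349,.03]])[0].astype(int);a=im["pixels"][u[1]-60:u[1]+40,u[0]-100:u[0]+60]
w=snap("wrist")["pixels"][60:340,140:500]
a=cv2.resize(a,(448,280),interpolation=cv2.INTER_CUBIC)
cv2.imwrite("pics/c11.png",cv2.cvtColor(np.hstack([a,w[:, :350]]),cv2.COLOR_RGB2BGR))
E
```

```text
t 46.6 pos [0.52  0.349 0.025] w 0.45 F [-0.6 -0.9  0.1]
[-0.  0. -0.] [ 0.01  0.   -0.06]
```

View pics/c11.png

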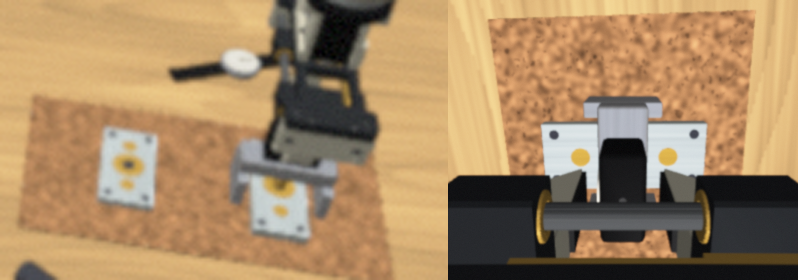

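The gauge stands squarely astride the mid plate: legs either side, bushes symmetric at (580,157) and (668,157) about the grip block. Re-grip and go to the short plate.

Emit:
drive_tool(targets=[[0,0,0,0,0,0,0.1],[0,0,0,0,0,0,0.1],[0,0,0,0,0,0,0.1],[0,0,0,0,0,0,0.1],[0,0,0,0,0,0,0.1]], force=40)

```text
clock: 47.2
position: [0.5197, 0.349, 0.025]
ee_rot: [2.297, 2.143, 0.0]
force: [-0.7, 0.4, 0.6]
width: 0.258
gripper_force: 40.0
```

Emit:
drive_tool(targets=[[0,0,0,0,0,0,0.1],[0,0,0,0,0,0.3,0.1],[0,0,0,0,0,0.9,0.1],[0,0,0,0,0,1.6,0.1],[0,0,0,0,-0.7,1.6,0.1]])

```text
clock: 47.7
position: [0.5202, 0.3273, 0.0938]
ee_rot: [-2.29, -2.147, -0.014]
force: [0.0, 1.1, -3.6]
width: 0.26
gripper_force: 40.0
```

Emit:
drive_tool(targets=[[0,0,0,-0.05,-0.9,0,0.1],[0,0,0,-0.1,-1.8,0,0.1],[0,0,0,-0.1,-2.76,0,0.1],[0,0,0,-0.1,-2.76,0,0.1],[0,0,0,-0.1,-2.76,0,0.1]])

```text
clock: 48.2
position: [0.5159, 0.2091, 0.0894]
ee_rot: [2.299, 2.14, -0.0]
force: [-1.1, 0.4, -4.2]
width: 0.26
gripper_force: 40.0
```

Emit:
drive_tool(targets=[[0,0,0,0,0,0,0.1],[0,0,0,0,0,0,0.1],[0,0,0,0,0,0,0.1]])

```text
clock: 48.5
position: [0.5155, 0.2117, 0.089]
ee_rot: [-2.295, -2.145, -0.001]
force: [-0.0, 0.2, -3.8]
width: 0.258
gripper_force: 40.0
```

```bash
python3 - <<'E'
from h import *
im=snap("top");print([r for r in rects(im,silver(im),.012,80) if .4<r[0]/1000<.6 and .1<r[1]/1000<.5])
plan([([.5162,.2106,.0249],Rt(86.2))])
E
```

```text
[(515.8, 201.0, 94, 36, -4.2)]
t 48.5 pos [0.516 0.212 0.089] w 0.26 F [-0.8 -0.5 -4.4]
[-0.    0.    0.02] [ 0.02 -0.02 -1.6 ]
```

Emit:
drive_tool(targets=[[0,0,0,0.02,-0.02,-0.5,0.1],[0,0,0,0.02,-0.02,-1,0.1],[0,0,0,0.02,-0.02,-1.4,0.1],[0,0,0,0.02,-0.02,-1.5,0.1],[0,0,0,0.02,-0.02,-1.5,0.1]])

```text
clock: 49.05
position: [0.516, 0.21, 0.0287]
ee_rot: [-2.296, -2.144, 0.001]
force: [-0.4, -0.2, -1.2]
width: 0.257
gripper_force: 40.0
```

Emit:
drive_tool(targets=[[0,0,0,0,0,-0.06,0.1],[0,0,0,0,0,-0.12,0.1],[0,0,0,0,0,-0.12,0.1],[0,0,0,0,0,-0.12,0.1]])

```text
clock: 49.45
position: [0.5171, 0.2101, 0.025]
ee_rot: [2.297, 2.142, 0.003]
force: [-0.3, -1.0, 4.1]
width: 0.258
gripper_force: 40.0
```

Emit:
drive_tool(targets=[[0,0,0,0,0,-0.02,0.1],[0,0,0,0,0,-0.02,0.45],[0,0,0,0,0,-0.02,0.45],[0,0,0,0,0,0.05,0.45],[0,0,0,0,0,0.05,0.45]])

```text
clock: 49.95
position: [0.5168, 0.21, 0.0265]
ee_rot: [2.297, 2.143, 0.001]
force: [-0.4, 0.0, 0.3]
width: 0.453
gripper_force: 0.0
```

Emit:
drive_tool(targets=[[0,0,0,0,0,0,0.45],[0,0,0,0,0,0,0.45],[0,0,0,0,0,0,0.45],[0,0,0,0,0,0,0.45],[0,0,0,0,0,0,0.45]])

```text
clock: 50.45
position: [0.5165, 0.2097, 0.0261]
ee_rot: [2.297, 2.143, 0.0]
force: [-0.4, 0.3, -0.1]
width: 0.451
gripper_force: 0.0
```

```bash
python3 - <<'E'
from h import *
im=snap("wrist","w12.png");h=cv2.cvtColor(im["pixels"],cv2.COLOR_RGB2HSV)
br=((h[...,0]>15)&(h[...,0]<30)&(h[...,1]>130)&(h[...,2]>150)).astype(np.uint8)
n,_,st,ce=cv2.connectedComponentsWithStats(br)
for i in range(1,n):
    if st[i,4]>60: print("brass",st[i,4],ce[i].round(),onz(im,[ce[i]],.010)[0][:2].round(4))
plan([([.5162,.2106,.0249],Rt(86.2))])
E
```

```text
brass 181 [253.   4.] [0.4883 0.3486]
brass 795 [305.  12.] [0.5201 0.3425]
brass 168 [358.   4.] [0.5525 0.3443]
brass 216 [278. 214.] [0.4896 0.2128]
brass 215 [348. 213.] [0.5413 0.2094]
brass 114 [231. 287.] [0.4461 0.1546]
brass 102 [399. 289.] [0.5791 0.1438]
t 50.5 pos [0.517 0.21  0.026] w 0.45 F [-0.  -0.3 -0. ]
[-0.    0.    0.04] [-0.01  0.02 -0.03]
```

Bush midpoint (0.5155,0.2111) against gauge (0.5165,0.2097): centred. Now take the gauge home.

Emit:
drive_tool(targets=[[0,0,0,0,0,0,0.1],[0,0,0,0,0,0,0.1],[0,0,0,0,0,0,0.1],[0,0,0,0,0,0,0.1],[0,0,0,0,0,0,0.1]], force=40)

```text
clock: 51.0
position: [0.5166, 0.2097, 0.0262]
ee_rot: [2.297, 2.143, 0.001]
force: [0.3, 0.4, -0.7]
width: 0.258
gripper_force: 40.0
```

Emit:
drive_tool(targets=[[0,0,0,0,0,0,0.1],[0,0,0,0,0,0.3,0.1],[0,0,0,0,0,0.9,0.1],[0,0,0,0,0,1.8,0.1],[0,0,0,0,0,2.8,0.1]])

```text
clock: 51.5
position: [0.5151, 0.2092, 0.139]
ee_rot: [-2.296, -2.143, 0.004]
force: [1.3, -0.1, -4.2]
width: 0.257
gripper_force: 40.0
```

Emit:
drive_tool(targets=[[0,0,0.5,0.8,-0.8,0,0.1],[0,0,1,1.6,-1.6,0,0.1],[0,0,1.7,2.4,-2.4,0,0.1],[0,0,1.7,3.1,-3.2,0,0.1],[0,0,1.7,3.6,-4,0,0.1]])

```text
clock: 52.0
position: [0.6615, 0.0478, 0.1383]
ee_rot: [-2.132, -2.307, -0.0]
force: [-0.1, 0.4, -4.3]
width: 0.261
gripper_force: 40.0
```

Emit:
drive_tool(targets=[[0,0,0,0.2,-0.8,-0.5,0.1],[0,0,0,0.4,-1.48,-1,0.1],[0,0,0,0.45,-1.48,-1.5,0.1],[0,0,0,0.45,-1.48,-2,0.1],[0,0,0,0.45,-1.48,-2,0.1]])

```text
clock: 52.5
position: [0.6757, -0.0102, 0.0553]
ee_rot: [-2.129, -2.304, 0.007]
force: [-0.8, 0.6, -4.4]
width: 0.259
gripper_force: 40.0
```

Emit:
drive_tool(targets=[[0,0,0,0,0,0,0.1],[0,0,0,0,0,0,0.1],[0,0,0,0,0,0,0.1]])

```text
clock: 52.8
position: [0.6793, -0.0091, 0.0597]
ee_rot: [2.131, 2.307, 0.003]
force: [0.2, -0.1, -4.8]
width: 0.256
gripper_force: 40.0
```

```bash
python3 - <<'E'
from h import *
plan([([.6783,-.0095,.0261],Rt(95))])
E
```

```text
t 52.8 pos [ 0.679 -0.009  0.06 ] w 0.26 F [ 0.2 -0.1 -4.8]
[-0.    0.03  0.09] [-0.02 -0.01 -0.84]
```

Emit:
drive_tool(targets=[[0,0,0.09,-0.02,0,-0.3,0.1],[0,0,0.09,-0.02,0,-0.6,0.1],[0,0,0.09,-0.02,0,-0.75,0.1],[0,0,0.09,-0.02,0,-0.75,0.1],[0,0,0.09,-0.02,0,-0.75,0.1]])

```text
clock: 53.3
position: [0.6775, -0.0094, 0.0277]
ee_rot: [-2.123, -2.315, 0.0]
force: [-0.4, -0.1, -4.3]
width: 0.256
gripper_force: 40.0
```

Emit:
drive_tool(targets=[[0,0,0,0,0,-0.05,0.1],[0,0,0,0,0,-0.11,0.1],[0,0,0,0,0,-0.11,0.1],[0,0,0,0,0,-0.11,0.1]])

```text
clock: 53.7
position: [0.6781, -0.0094, 0.026]
ee_rot: [2.122, 2.314, 0.001]
force: [-4.9, -1.2, 13.7]
width: 0.261
gripper_force: 40.0
```

Down. Release, rise clear, and check everything.

Emit:
drive_tool(targets=[[0,0,0,0,0,0.02,0.1],[0,0,0,0,0,0.02,0.6],[0,0,0,0,0,0.02,0.6],[0,0,0,0,0,0.02,0.6],[0,0,0,0,0,0.02,0.6]])

```text
clock: 54.2
position: [0.6779, -0.0094, 0.0245]
ee_rot: [2.123, 2.316, 0.001]
force: [-0.4, -0.2, -0.2]
width: 0.551
gripper_force: 0.0
```

Emit:
drive_tool(targets=[[0,0,0,0,0,0.5,0.6],[0,0,0,0,0,1.5,0.6],[0,0,0,0,0,2.6,0.6],[0,0,0,0,-0.8,3.6,0.6],[0,0,0,0,-1.4,3.7,0.6]])

```text
clock: 54.7
position: [0.6808, -0.0652, 0.1787]
ee_rot: [2.117, 2.312, 0.01]
force: [1.1, -1.3, 0.4]
width: 0.599
gripper_force: 0.0
```

Emit:
drive_tool(targets=[[0,0,0,0,0,0,0.6],[0,0,0,0,0,0,0.6],[0,0,0,0,0,0,0.6]])

```text
clock: 55.0
position: [0.6772, -0.0641, 0.1718]
ee_rot: [-2.12, -2.316, -0.0]
force: [0.4, 0.0, 0.3]
width: 0.6
gripper_force: 0.0
```

```bash
python3 - <<'E'
from h import *
im=snap("wrist","w13.png");print(im["s"]["position"],im["s"]["clock"])
u=proj(im,[[.678,-.0095,.002]])[0].astype(int)
print("gauge",gauge(im,(u[0]-42,u[1]-52,u[0]+42,u[1]+50)))
px=im["pixels"];m=(px.max(2)<110).astype(np.uint8);m=cv2.morphologyEx(m,cv2.MORPH_CLOSE,np.ones((35,35)));k=np.zeros_like(m);k[60:225,230:420]=m[60:225,230:420]
print("pad",rects(im,k,.002,1000))
im=snap("top");print([r for r in rects(im,silver(im),.012,80) if .3<r[0]/1000<.8 and -.5<r[1]/1000<.5])
E
```

```text
[ 0.67721191 -0.06413214  0.17180561] 55.0
gauge [(678.5, -10.0, 91, 50, -85.0)]
pad [(677.5, -9.3, 128, 108, -85.0)]
[(341.0, 329.8, 38, 38, 29.3), (479.6, 22.8, 55, 31, -84.6), (515.8, 212.2, 96, 52, -3.6), (521.1, 349.9, 118, 52, -3.5), (713.6, -310.5, 37, 37, 1.7), (788.2, -441.7, 491, 240, -84.6)]
```

```bash
python3 -c "
from cell import arm
print(arm.sign_off())"
```

```text
the job is handed in; nothing more can be done
None
```

The job is handed in at 55 s: the two plates present (mid and short) lie bushed side up on the mat, the gauge stood astride the mid then the short one, and it is back within about 1 mm of its pad's middle.

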